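Roll-test the dumpling pins and clamp the straight ones

ROBOT

A 6-joint arm with a two-finger parallel gripper is mounted at the origin on the work surface. World frame = base frame: x ahead of the robot, y to its left, z up, the work surface at z = 0. Lengths are in m, angles in rad, forces in N, time in s.
With the tool pointing down it reaches from about 0.35 to 0.725 m from the base axis. Payload 4.3 kg.
Tool frame: the origin (TCP) lies on the centre line of the jaws, within the pads' length; the fingertips stand 22 mm ahead of it and the grasp point (between the pads) lies 3 mm ahead of it; z points along the fingers, y is the line along which they close (so a half turn about z gives the same grasp; the last joint's range is limited). The gripper opens to 85 mm and grips with 20 to 120 N. Pads are 22 mm wide; open, the fingers measure 114 mm over their backs; the gripper's body (76 mm by 85 mm) begins 54 mm behind the grasp point. The pads swing forward as they close: fully open they stand 13 mm farther back than shut.
Start: joints at [1.012, 0.377, 0.081, 1.274, 0, 1.46], TCP at [0.249, 0.518, 0.232] pointing down, gripper open.
Joint ranges: [-2.72, 2.72], [-0.84, 1.66], [-1.02, 1.22], [-1.77, 2.12], [-1.37, 1.28], [-3.14, 3.14]. Speed limits (rad/s): [2.57, 2.57, 3.14, 3.14, 3.14, 3.14].

INTERFACE

Orientations are given as a 3x3 rotation matrix whose columns are the frame's x, y, z axes.
In Python, from cell import read_state, grab_frame, finish_job, silhouettes, mark_of gives the robot as it stands.
- The arm moves only by the shell command python3 -m jog 'ROWS' [FORCE]. ROWS is JSON, a list of rows, each a list of 3 entries, a list of its own where there are three numbers: the closure in counts, from 0 (fully open) to 255 (shut), then the shift along the tool's x, y, z in cm, then the turn about the tool's z in rad. A call has 1 to 20 rows; each row shifts and turns the commanded pose from where the row before left it, along the tool's axes as they then stand; what a row does not reach is not made up. A row lasts 1/8 s, in which the tool goes at most 62.5 mm and 10.7 degrees, less where a joint would pass 70% of its speed; a pose out of reach is approached as far as the arm can. A call with a gripper value outside its range is refused whole. The fingers move at their own pace and stop on an object; FORCE is the grip in N (left out, the last holds). Time passes only in rows, so rows that do not move let the fingers close. It gives the time, the measured TCP pose, the force, the opening and the grip force at its end, in the units of the state.
- read_state(): the state, without advancing time (a new reading comes with each control period).
- grab_frame(name): name is "scene" or "top"; returns a dict with "img" (384x512x3 uint8, red, green, blue), "range_z" (384x512 float32, m along the optical axis (not along the pixel's ray), 0 where there is no reading), "vfov" (degrees; the focal length in pixels is half the picture's height over the tangent of half this angle, whatever the lens; pixels are square), "cx", "cy" (the principal point, pixels), "view" (4x4, takes a point from world to camera coordinates). Camera axes: x right, y up, looking along -z (the intrinsics and any distortion apply to the point x, -y, -z); pixel columns grow to the right and rows downward; lengths in m; the calibration is good to about 2 mm. A picture is of the moment at which its call begins.
- finish_job(): hands the job in; it is judged then, once.
Trained networks look in the newest picture that a camera, given by its name, has taken for a name from the list of things; names that differ only in an ending like _2 or _b are one class to them, and where a whole thing is asked for, a point or a joint stands for the part that bears it (a point fixed in the world has none). Each returns a list of dicts, best first, with "confidence" (0 to 1); they miss things now and then, are a little off and sometimes report something else, mostly with a low value. They report only what shows in the picture. A call takes as long as a camera call.
- silhouettes(camera, label): "region" (384x512 bool, what is visible of it) and "xy" ([column, row] in pixels, amid what is visible of it).
- mark_of(camera, label): "xy" ([column, row] in pixels: a listed point, or the origin of a listed thing).
The state is a dict: "t": time; "joints": joint angles; "dq": joint speeds; "joint_torque": joint torques, N m; "tool_pos": TCP position; "ee_rot": TCP orientation; "wrist_force": force on the tool from outside, world axes, zero at the start; "wrist_torque": the same for the moment, N m; "gripper_width": opening from 0.0 (shut) to 1.0 (fully open); "finger_force": force on a finger pad.
Only numpy, scipy, OpenCV 4.12 (cv2) and the standard library are available. Lean on these libraries where they do the work, as an engineer would, in place of code of your own. Each camera call takes 0.05 s, during which the arm holds its last target. There are 200 camera calls.

TASK

Lift the sprung yellow bar of the white clamp rack by its black knob and turn it well aside, keeping it lifted clear of its notch while it swings. Then test the rolling pins from the wooden tray one after another, in band order red, yellow, green, blue (skip any that are missing), by letting each go across the high end of the sloping steel plate: lay every pin that rolls freely down to the red stop pegs in a place of its own in the rack, and put every pin that wobbles or does not roll down into the blue crate. At the end lift the bar, swing it back over the rack, lower it fully into its notch to hold the pins, and leave the bowl, fob and clothespin alone.

Things in the scene. Friction and masses are not known exactly. Their poses are not given: they have to be found in the camera images.
- pin_red: pale wooden rolling pin, red bands near both ends, 28 mm in diameter, 136 mm long, round ends, 60 to 115 g; may be absent. Origin on its axis at mid-length, own x along it. Straight, or warped (bowed about 7 mm). Let go on the sloping plate, a straight one rolls to the stop pegs in about 1 s and settles; a warped one wobbles and stays within 60 mm of where it was let go.
- pin_yellow: pale wooden rolling pin, yellow bands near both ends, 28 mm in diameter, 136 mm long, round ends, 60 to 115 g; may be absent. Origin on its axis at mid-length, own x along it. Straight, or warped (bowed about 7 mm). Let go on the sloping plate, a straight one rolls to the stop pegs in about 1 s and settles; a warped one wobbles and stays within 60 mm of where it was let go.
- pin_green: pale wooden rolling pin, green bands near both ends, 28 mm in diameter, 136 mm long, round ends, 60 to 115 g; may be absent. Origin on its axis at mid-length, own x along it. Straight, or warped (bowed about 7 mm). Let go on the sloping plate, a straight one rolls to the stop pegs in about 1 s and settles; a warped one wobbles and stays within 60 mm of where it was let go.
- pin_blue: pale wooden rolling pin, blue bands near both ends, 28 mm in diameter, 136 mm long, round ends, 60 to 115 g; may be absent. Origin on its axis at mid-length, own x along it. Straight, or warped (bowed about 7 mm). Let go on the sloping plate, a straight one rolls to the stop pegs in about 1 s and settles; a warped one wobbles and stays within 60 mm of where it was let go.
- tray: fixed wooden tray where the pins start, 250 (x) x 150 (y) mm, origin at the centre of its underside, floor 12 mm up. Four places at x = -84, -28, 28, 84 mm, pins along its y; low ridges (19 mm above the table) beside the pins only at 30 to 60 mm from the middle line: fingers may go down at mid-length.
- plate: fixed steel test plate, 270 (x) x 160 (y) mm; origin on the table under its centre. Its top is 30 mm up at the centre and falls 0.061 rad along its +x (high end at -x, towards the robot). Pins lie along its y and roll to +x. Red stop pegs (12 mm wide, 20 mm tall) at x = 106, y = +-55 mm stop a pin with its axis at about x = 86 mm; fingers can go down between the pegs.
- plate_start (a point): point on the plate's top surface at its x = -80 mm, y = 0: a good place to let a pin go (pin axis 14 mm above it). It counts anywhere on the upper half.
- crate: loose open-topped blue plastic crate for warped pins, outside 220 (x) x 165 (y) x 50 (z) mm, walls and floor 5 mm, 0.6 kg. Origin at the centre of its underside. A pin fits in along its y.
- rack: fixed white clamp rack, 250 (x) x 150 (y) mm; origin on the table under it, base top 25 mm up. Two places at x = -27.5 and 27.5, y = 0 mm, pin along its y, axis 39 mm above the table when home. Low ridges (32 mm above the table) guide the pin's ends; mid-length is clear for fingers. Post 14 mm wide, 100 mm high at x = -100; notch ears 57 mm high at x = 63.
- bar_knob (a point): grip point in the upper part of the upright black knob (20 mm in diameter, 36 mm tall; this point is 24 mm above the yellow bar's top and 12 mm below the knob's top) at the free end of the bar, 175 mm from the turning axis. With the bar down and closed it is at rack x = +75 mm, 82 mm above the table.
- bar_hinge (a point): point on the vertical axis about which the bar turns, at the height of bar_knob; it rises with the bar.
- bar_lift (a joint): height of the bar in m: 0 fully down, up to 0.05. A spring and the weight pull it down with 4.5 to 6.5 N. The underside of the bar is 48 mm above the table at 0; over pins lying home it rests on them at about 0.005. It clears the notch above 0.009.
- bar_turn (a joint): turn of the bar in rad: 0 (stop) over the rack, along the rack's +x; grows anticlockwise seen from above (towards the rack's +y) to 1.4; above 0.9 is well aside. It stays where it is left.
- bowl: white ceramic rice bowl, 116 mm across, 60 mm high; leave alone. Origin at the centre of its underside.
- fob: bright yellow key fob, 67 mm long, 8 mm thick; leave alone. Origin under its round end.
- clothespin: green plastic clothespin, 75 mm long; leave alone. Origin at the centre of its underside.

How it is judged:
By the outcome, as a careful person would: the job done as asked, in the order asked, and still so for the second after the job is handed in, with the robot touching nothing.
Of pin_red, pin_yellow, pin_green, pin_blue only 3 to 4 are there at a start; the rules pass over those that are not, and their reading is None.
At some moment in a run one of crate may be knocked a few centimetres aside while the robot is not near it.
It also fails if it takes over 210 s, if anything falls off the work surface, if the arm or the gripper's body presses on something with over 40 N, if the wrist force passes 120 N, or if a joint passes its speed limit or range.

## Working session

There is one attempt and no reset: what is moved stays moved. The work goes in short steps, Python scripts to look and compute and a shell command to move; the robot and the scene stay as the last step left them, time stands still between calls to the robot, and variables do not carry over. Pictures are saved under pics/ and viewed, at most 14 in all, crops included, and the job is handed in when it is done.

```bash
ls; mkdir -p pics; cat > h.py <<'E'
import numpy as np, cv2
from cell import *
def frame(n):
    f=grab_frame(n); return f
def foc(f): return f["img"].shape[0]/2/np.tan(np.radians(f["vfov"])/2)
def cloud(f):
    z=f["range_z"]; F=foc(f); v,u=np.mgrid[:384,:512]
    c=np.stack([(u-f["cx"])/F*z,-(v-f["cy"])/F*z,-z,np.ones_like(z)],-1)
    return (c@np.linalg.inv(f["view"]).T)[...,:3]
def ray(f,uv,h):
    F=foc(f); T=np.linalg.inv(f["view"])
    d=T[:3,:3]@np.array([(uv[0]-f["cx"])/F,-(uv[1]-f["cy"])/F,-1]); o=T[:3,3]
    return o+d*(h-o[2])/d[2]
def save(f,name,sc=1.5,crop=None):
    im=f["img"][...,::-1]
    if crop: im=im[crop[1]:crop[3],crop[0]:crop[2]]
    cv2.imwrite("pics/"+name,cv2.resize(im,None,fx=sc,fy=sc))
def prect(P):
    (c,s,a)=cv2.minAreaRect(P[:,:2].astype(np.float32)*1000); return np.round(c,1),np.round(s,1),round(a,1)
E
python3 - <<'E'
from h import *
np.set_printoptions(precision=4,suppress=True)
s=read_state(); print({k:np.round(v,3) for k,v in s.items()})
for n in("scene","top"):
    f=frame(n); save(f,n+"0.png"); print(n,f["vfov"],f["cx"],f["cy"],[k for k in f]); print(f["view"])
    P=cloud(f)
    for l in["pin_red","pin_yellow","pin_green","pin_blue","tray","plate","crate","rack","bar_knob","bowl"]:
        r=silhouettes(n,l); m=mark_of(n,l)
        for q in r[:1]:
            g=q["region"]&(f["range_z"]>0); A=P[g]
            print(l,round(q["confidence"],2),np.round(q["xy"]),g.sum(),*( (prect(A),np.round(np.percentile(A[:,2],[5,50,95]),3)) if len(A)>5 else ()), "mark",[(np.round(x["xy"]),round(x["confidence"],2)) for x in m[:1]])
E
```

```text
pics
{'t': np.float64(0.0), 'joints': array([1.012, 0.378, 0.08 , 1.274, 0.   , 1.461]), 'dq': array([ 0.001,  0.002,  0.001,  0.   , -0.002,  0.001]), 'joint_torque': array([  0.   , -46.36 ,  26.988,   0.021,  -0.   ,   0.   ]), 'tool_pos': array([0.249, 0.518, 0.231]), 'ee_rot': array([[-0.901,  0.434, -0.001],
       [ 0.434,  0.901, -0.002],
       [ 0.   , -0.002, -1.   ]]), 'wrist_force': array([0.627, 0.319, 0.407]), 'wrist_torque': array([-0.026, -0.052,  0.008]), 'finger_force': np.float64(0.0), 'gripper_width': np.float64(1.001)}
scene 52.64999069667075 254.35035308441434 192.4968332856321 ['img', 'range_z', 'vfov', 'cx', 'cy', 'view']
[[ 0.6949  0.7191 -0.0063 -0.4039]
 [-0.5183  0.5069  0.6888  0.2526]
 [ 0.4985 -0.4754  0.7249 -1.197 ]
 [ 0.      0.      0.      1.    ]]
pin_red 0.63 [302. 200.] 518 (array([648.5,  94.4]), array([ 25.9, 131.4]), 2.6) [0.028 0.037 0.041] mark [(array([305., 199.]), 0.71)]
pin_yellow 0.89 [254. 165.] 483 (array([480.5,  94.3]), array([ 32.7, 129.8]), 2.2) [0.023 0.036 0.041] mark [(array([253., 162.]), 0.81)]
pin_green 0.68 [266. 174.] 48
[... 1828 characters left out ...]
ay([210., 203.]), 0.89)]
plate 0.6 [289. 230.] 7141 (array([498. , -99.4]), array([167.4, 277.3]), 87.7) [0.023 0.031 0.039] mark [(array([289., 224.]), 0.57)]
crate 0.8 [377. 221.] 6361 (array([ 518.6, -309.9]), array([219.4, 184.8]), 2.1) [0.003 0.007 0.05 ] mark [(array([372., 221.]), 0.59)]
rack 0.65 [123. 213.] 6412 (array([541.9, 314.1]), array([255.8, 161.4]), 1.5) [0.022 0.026 0.059] mark [(array([126., 211.]), 0.81)]
bar_knob 0.6 [122. 208.] 631 (array([534.9, 309.9]), array([197.2,  20.4]), 2.7) [0.053 0.058 0.093] mark [(array([119., 180.]), 0.85)]
bowl 0.59 [203. 111.] 1692 (array([782.6, 111.1]), array([109.9, 110.6]), 63.6) [0.005 0.025 0.06 ] mark [(array([206., 117.]), 0.61)]
```

View pics/top0.png

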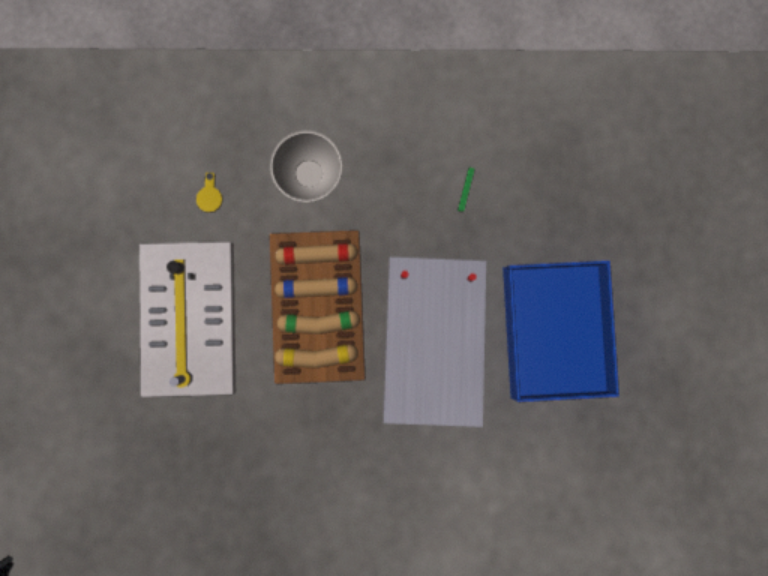

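View pics/scene0.png

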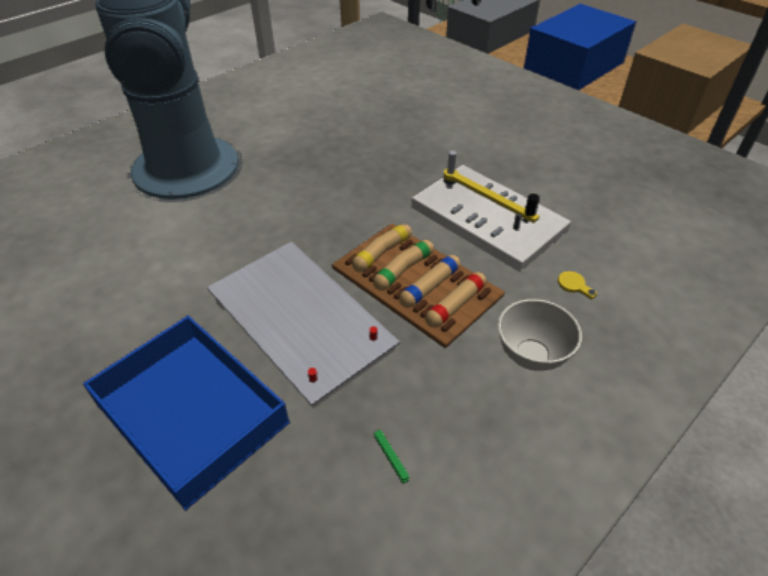

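Top view: the pins lie from near to far yellow, green, blue, red. Yellow and green look bowed, red and blue straight. The rack is at the left with its bar down (knob at about pixel (117,178), hinge at (121,253)). Next I'll refine the poses and look closely at the notch ears.

```bash
cat > m.py <<'E'
from h import *
np.set_printoptions(precision=4,suppress=True)
f=frame("top"); hsv=cv2.cvtColor(f["img"],cv2.COLOR_RGB2HSV); P=cloud(f)
def reg(l): return silhouettes("top",l)[0]["region"]
def rect(mask,h):
    c=np.argwhere(mask)[:,::-1]; W=np.array([ray(f,p,h)[:2] for p in c]); return prect(W)
for l,h in(("tray",.012),("plate",.03),("rack",.025)):
    m=reg(l); m=m&(abs(P[...,2]-h)<.012)
    m=cv2.morphologyEx(m.astype(np.uint8),cv2.MORPH_OPEN,np.ones((5,5)))
    print(l,rect(m,h))
m=reg("rack"); 
b=f["img"].astype(int).sum(2)
n,lab,st,ce=cv2.connectedComponentsWithStats(((b<450)&(hsv[...,1]<80)&cv2.erode(cv2.morphologyEx(m.astype(np.uint8),cv2.MORPH_CLOSE,np.ones((15,15))),np.ones((5,5))).astype(bool)).astype(np.uint8))
for i in range(1,n): print("dark",st[i,4],np.round(ce[i],1),ray(f,ce[i],.032))
red=((hsv[...,0]<8)|(hsv[...,0]>172))&(hsv[...,1]>120)&(np.arange(512)[None]>255)
n,lab,st,ce=cv2.connectedComponentsWithStats(red.astype(np.uint8))
for i in range(1,n): print("peg",st[i,4],ray(f,ce[i],.0375))
for p in "red yellow green blue".split():
    m=reg("pin_"+p)&(P[...,2]>.024); print(p,rect(m,.028))
for l,h in(("bar_knob",.082),("bar_hinge",.082),("crate",0),("rack",0),("plate",0.0),("plate_start",.035)):
    r=mark_of("top",l)
    if r: print(l,round(r[0]["confidence"],2),ray(f,r[0]["xy"],h))
Z=P[...,2]; K=(Z>.088)&(Z<.11)&reg("rack"); print("knobtop",P[K&(P[...,0]>.55)].mean(0),"post",P[K&(P[...,0]<.5)].mean(0))
E2=(Z>.04)&reg("rack")&(P[...,0]>.57); print(np.c_[np.argwhere(E2),np.round(P[E2]*1000)].astype(int)[::3].tolist() if E2.sum()<250 else E2.sum())
save(f,"rack.png",6,(85,155,165,270))
E
python3 m.py
```

```text
tray (array([558.9,  97.8]), array([249.3, 149.5]), 2.1)
plate (array([501.6, -95.8]), array([161.1, 269.6]), 88.1)
rack (array([539.4, 308.8]), array([249.4, 151.1]), 1.2)
dark 13 [153. 172.] [0.6376 0.2382 0.032 ]
dark 195 [120.1 199.4] [0.571  0.3175 0.032 ]
dark 29 [127.6 183.9] [0.6085 0.2997 0.032 ]
dark 54 [141.9 191.3] [0.5906 0.2649 0.032 ]
dark 57 [104.8 192.1] [0.5888 0.3546 0.032 ]
dark 75 [154.3 224. ] [0.5109 0.2343 0.032 ]
dark 54 [104.8 206.8] [0.5532 0.3542 0.032 ]
dark 3 [116. 205.] [0.5573 0.3272 0.032 ]
dark 50 [141.9 205.6] [0.5557 0.2646 0.032 ]
dark 55 [104.7 214.8] [0.5337 0.3541 0.032 ]
dark 58 [141.9 213.9] [0.5354 0.2644 0.032 ]
dark 60 [105.1 229. ] [0.4992 0.3528 0.032 ]
dark 58 [142.3 228.1] [0.5011 0.2632 0.032 ]
dark 48 [117.4 253.4] [0.4405 0.3226 0.032 ]
peg 17 [ 0.6107 -0.0458  0.0375]
peg 18 [ 0.6056 -0.1551  0.0375]
red (array([644.4,  97. ]), array([ 28.5, 133.2]), 3.3)
yellow (array([477.2,  98. ]), array([ 32.2, 134.4]), 2.9)
green (array([530.9,  94.2]), array([ 32.7, 132.6]), 2.6)
blue (array([589.5,  99.3]), array([ 28.1, 132.8]), 3.0)
bar_knob 0.56 [0.6206 0.3051 0.082 ]
bar_hinge 0.61 [0.4471 0.307  0.082 ]
crate 0.84 [ 0.519  -0.3038  0.    ]
rack 0.89 [0.5468 0.3157 0.    ]
plate 0.94 [ 0.4995 -0.097   0.    ]
plate_start 0.67 [ 0.4153 -0.092   0.035 ]
knobtop [0.6192 0.313  0.0937] post [0.4446 0.3072 0.0989]
271
```

View pics/rack.png

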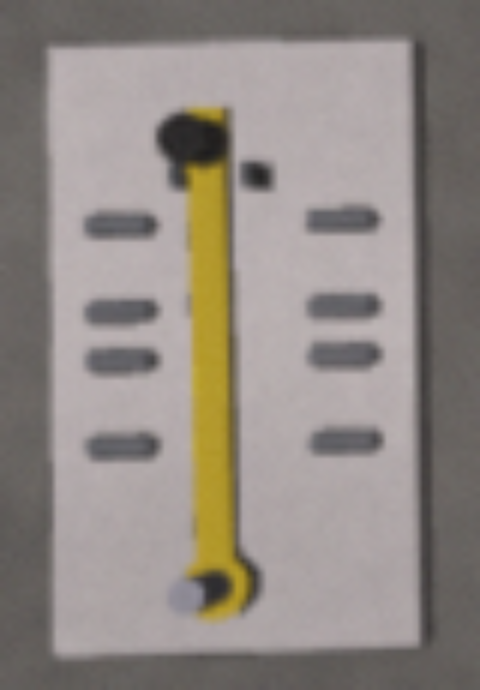

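```bash
cat > d.py <<'E'
# python3 d.py x y z [yaw of tool y, rad] : shift in tool axes (cm) AFTER the turn, and the turn
import sys; from h import *
s=read_state(); R=s["ee_rot"]; p=s["tool_pos"]; a=[float(v) for v in sys.argv[1:]]
yaw=np.arctan2(R[1,1],R[0,1]); t=a[3] if len(a)>3 else yaw
turn=-((t-yaw+np.pi)%(2*np.pi)-np.pi)
y=np.array([np.cos(t),np.sin(t),0]); z=np.array([0,0,-1]); x=np.cross(y,z); D=(np.array(a[:3])-p)*100
print("shift",np.round([D@x,D@y,D@z],2),"turn",round(turn,3),"t",round(float(s["t"]),1),"pos",np.round(p,4),"yaw",round(yaw,3),"w",round(float(s["gripper_width"]),3),"tilt",np.round(R[:2,2],3))
E
python3 d.py .620 .311 .15 1.596
python3 -m jog '[[0,[0,0,0],-0.158],[0,[0,0,0],-0.158],[0,[0,0,0],-0.158]]' 60
python3 d.py .620 .311 .15 1.596
```

```text
shift [-36.52 -21.63   8.15] turn -0.474 t 3.0 pos [0.2495 0.5181 0.2315] yaw 1.122 w 1.002 tilt [0. 0.]
t: 3.32
tool_pos: [0.2495, 0.5181, 0.2315]
ee_rot: [[-1.0, -0.03, 0.0], [-0.03, 1.0, 0.0], [-0.0, 0.0, -1.0]]
wrist_force: [0.6, 0.9, -0.2]
gripper_width: 1.002
finger_force: 0.0
shift [-36.52 -21.63   8.15] turn 0.005 t 3.3 pos [0.2495 0.5181 0.2315] yaw 1.601 w 1.002 tilt [0. 0.]
```

```bash

python3 -m jog '[[0,[-3.65,-2.16,0.81],0],[0,[-3.65,-2.16,0.81],0],[0,[-3.65,-2.16,0.81],0],[0,[-3.65,-2.16,0.81],0],[0,[-3.65,-2.16,0.81],0],[0,[-3.65,-2.16,0.81],0],[0,[-3.65,-2.16,0.81],0],[0,[-3.65,-2.16,0.81],0],[0,[-3.65,-2.16,0.81],0],[0,[-3.65,-2.16,0.81],0],[0,[0,0,0],0]]'
python3 d.py .620 .311 .085 1.596
python3 - <<'E'
from h import *
f=frame("top"); save(f,"knob.png",4,(60,130,220,260))
E
```

```text
t: 4.7
tool_pos: [0.6219, 0.309, 0.1489]
ee_rot: [[-1.0, -0.021, -0.001], [-0.021, 1.0, -0.001], [0.001, -0.001, -1.0]]
wrist_force: [-0.2, -0.0, -1.1]
gripper_width: 0.999
finger_force: 0.0
shift [0.18 0.2  6.39] turn -0.004 t 4.7 pos [0.6219 0.309  0.1489] yaw 1.592 w 0.999 tilt [-0.001 -0.001]
```

View pics/knob.png

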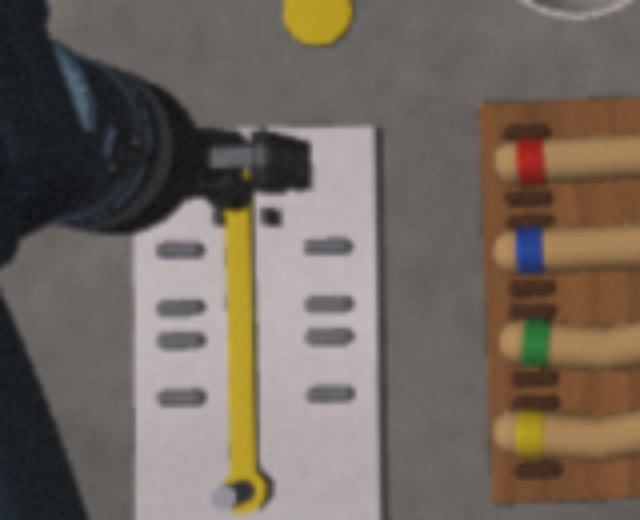

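The gripper is straddling the knob along y, with its right finger at about crop pixel (280,160). Now I'll descend and grip.

```bash

python3 -m jog '[[0,[0.18,0.2,2.0],0],[0,[0,0,2.2],0],[0,[0,0,2.2],0],[120,[0,0,0],0],[190,[0,0,0],0],[255,[0,0,0],0],[255,[0,0,0],0],[255,[0,0,0],0],[255,[0,0,0],0],[255,[0,0,0],0],[255,[0,0,0],0]]' 90
python3 d.py .620 .311 .085 1.596
```

```text
t: 6.12
tool_pos: [0.6189, 0.3135, 0.0871]
ee_rot: [[-1.0, -0.025, 0.002], [-0.025, 1.0, 0.001], [-0.002, 0.001, -1.0]]
wrist_force: [3.3, 0.8, 2.2]
gripper_width: 0.165
finger_force: 88.1
shift [-0.1  -0.26  0.21] turn -0.0 t 6.1 pos [0.6189 0.3135 0.0871] yaw 1.596 w 0.165 tilt [0.002 0.001]
```

```bash

python3 -m jog '[[255,[0,0,-1],0],[255,[0,0,-1],0],[255,[0,0,-1],0],[255,[0,0,0],0]]'
python3 -m jog '[[255,[0.087,1.747,0],-0.1],[255,[0.087,1.747,0],-0.1],[255,[0.087,1.747,0],-0.1],[255,[0.087,1.747,0],-0.1],[255,[0,0,0],0]]'
python3 d.py .620 .311 .085 1.596
```

```text
t: 6.62
tool_pos: [0.6173, 0.3131, 0.1169]
ee_rot: [[-1.0, -0.026, -0.001], [-0.026, 1.0, -0.001], [0.001, -0.0, -1.0]]
wrist_force: [-0.2, 0.3, -5.9]
gripper_width: 0.162
finger_force: 88.3
t: 7.25
tool_pos: [0.601, 0.3817, 0.1156]
ee_rot: [[-0.911, -0.413, -0.002], [-0.413, 0.911, -0.001], [0.002, 0.0, -1.0]]
wrist_force: [-0.0, 0.1, -4.4]
gripper_width: 0.167
finger_force: 88.2
shift [-1.72 -7.11  3.06] turn 0.401 t 7.2 pos [0.601  0.3817 0.1156] yaw 1.997 w 0.167 tilt [-0.002 -0.001]
```

```bash

python3 -m jog '[[255,[0.087,1.747,0],-0.1],[255,[0.087,1.747,0],-0.1],[255,[0.087,1.747,0],-0.1],[255,[0.087,1.747,0],-0.1],[255,[0.087,1.747,0],-0.1],[255,[0.087,1.747,0],-0.1],[255,[0.087,1.747,0],-0.1],[255,[0.087,1.747,0],-0.1],[255,[0,0,0],0]]'
python3 -m jog '[[255,[0,0,1],0],[255,[0,0,1],0],[255,[0,0,0.9],0],[255,[0,0,0],0]]'
python3 d.py .620 .311 .085 1.596
```

```text
t: 8.38
tool_pos: [0.501, 0.472, 0.1158]
ee_rot: [[-0.341, -0.94, -0.002], [-0.94, 0.341, -0.003], [0.004, 0.001, -1.0]]
wrist_force: [-1.8, -3.1, -5.1]
gripper_width: 0.161
finger_force: 88.2
t: 8.88
tool_pos: [0.5028, 0.4732, 0.0872]
ee_rot: [[-0.34, -0.941, 0.0], [-0.941, 0.34, -0.001], [0.0, -0.0, -1.0]]
wrist_force: [-1.8, -5.2, 0.1]
gripper_width: 0.164
finger_force: 89.1
shift [-11.31 -16.51   0.22] turn 1.199 t 8.9 pos [0.5028 0.4732 0.0872] yaw 2.795 w 0.164 tilt [ 0.    -0.001]
```

```bash

python3 -m jog '[[0,[0,0,0],0],[0,[0,0,0],0],[0,[0,0,0],0],[0,[0,0,-3],0],[0,[0,0,-4],0],[110,[0,0,0],-0.13],[110,[0,0,0],-0.13],[110,[0,0,0],-0.13]]' 40
python3 d.py .644 .098 .15 3.18
```

```text
t: 9.88
tool_pos: [0.5027, 0.4742, 0.1582]
ee_rot: [[0.049, -0.999, 0.001], [-0.999, -0.049, 0.002], [-0.001, -0.001, -1.0]]
wrist_force: [-0.4, 0.1, -0.0]
gripper_width: 0.565
finger_force: 0.0
shift [ 38.14 -12.67   0.82] turn 0.01 t 9.9 pos [0.5027 0.4742 0.1582] yaw -3.093 w 0.565 tilt [0.001 0.002]
```

```bash

python3 -m jog '[[110,[3.8,-1.27,0.08],0],[110,[3.8,-1.27,0.08],0],[110,[3.8,-1.27,0.08],0],[110,[3.8,-1.27,0.08],0],[110,[3.8,-1.27,0.08],0],[110,[3.8,-1.27,0.08],0],[110,[3.8,-1.27,0.08],0],[110,[3.8,-1.27,0.08],0],[110,[3.8,-1.27,0.08],0],[110,[3.8,-1.27,0.08],0.01],[110,[0,0,0],0]]'
python3 d.py .644 .098 .06 3.18
python3 - <<'E'
from h import *
f=frame("top"); P=cloud(f); Z=P[...,2]
m=(Z<.12); save(f,"red.png",4,(150,90,300,240))
s=silhouettes("top","bar_knob")
K=(Z>.075)&(Z<.1)&(P[...,1]>.35)&(P[...,0]<.6); print("knob",P[K].mean(0),K.sum())
E
```

```text
t: 11.25
tool_pos: [0.6477, 0.097, 0.1499]
ee_rot: [[0.03, -1.0, 0.002], [-1.0, -0.03, 0.0], [0.0, -0.002, -1.0]]
wrist_force: [-0.6, 0.7, -0.2]
gripper_width: 0.567
finger_force: 0.0
shift [-0.11  0.36  8.99] turn -0.008 t 11.2 pos [0.6477 0.097  0.1499] yaw -3.111 w 0.567 tilt [0.002 0.   ]
knob [0.50230921 0.47047507 0.09087824] 87
```

View pics/red.png

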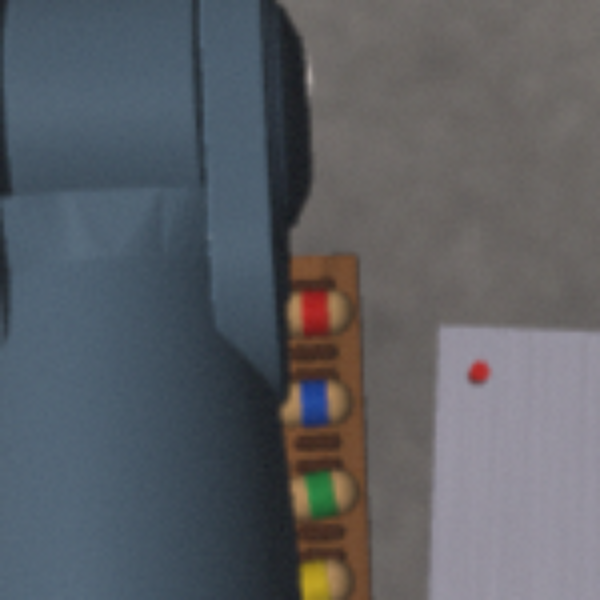

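The arm hides the pin from the top camera. The calibrated estimate looks good and the bar stays aside, so I'll descend and grip.

```bash

python3 -m jog '[[110,[-0.1,0.36,3.0],-0.01],[110,[0,0,3.0],0],[110,[0,0,3.0],0],[110,[0,0,1.5],0],[110,[0,0,0.7],0],[110,[0,0,0],0]]'
python3 -m jog '[[255,[0,0,0],0],[255,[0,0,0],0],[255,[0,0,0],0],[255,[0,0,0],0],[255,[0,0,0],0],[255,[0,0,0],0]]' 40
python3 -m jog '[[255,[0,0,-3],0],[255,[0,0,-4],0],[255,[0,0,-4],0],[255,[0,0,0],0]]'
python3 d.py .422 -.093 .085 3.106
python3 - <<'E'
from h import *
f=frame("scene"); save(f,"grip1.png",3,(180,60,440,260))
E
```

```text
t: 12.1
tool_pos: [0.6427, 0.1009, 0.0379]
ee_rot: [[0.045, -0.999, 0.001], [-0.999, -0.045, 0.0], [-0.0, -0.001, -1.0]]
wrist_force: [0.4, 0.3, -0.2]
gripper_width: 0.569
finger_force: 0.0
t: 12.85
tool_pos: [0.6449, 0.1006, 0.0402]
ee_rot: [[0.044, -0.999, 0.006], [-0.999, -0.044, 0.001], [-0.0, -0.006, -1.0]]
wrist_force: [-0.1, -0.0, 6.4]
gripper_width: 0.004
finger_force: 3.4
t: 13.35
tool_pos: [0.6456, 0.1006, 0.1525]
ee_rot: [[0.044, -0.999, 0.009], [-0.999, -0.044, 0.001], [-0.0, -0.009, -1.0]]
wrist_force: [0.2, -0.1, -1.2]
gripper_width: 0.002
finger_force: 0.0
shift [20.14 21.66  6.75] turn 0.08 t 13.3 pos [0.6456 0.1006 0.1525] yaw -3.097 w 0.002 tilt [0.009 0.001]
```

View pics/grip1.png

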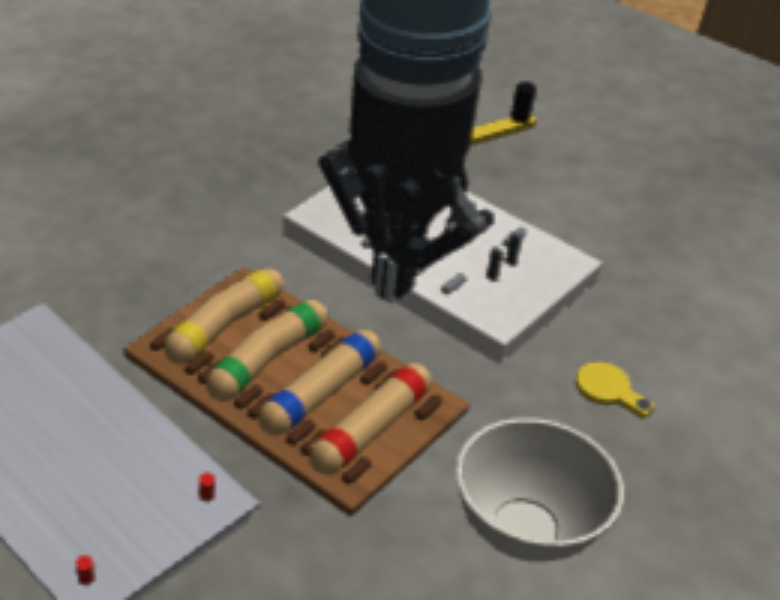

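The fingers shut above the pin and slipped off. The red pin is still in its place at crop (370,415). I'll reopen and go deeper, in small steps.

```bash

python3 d.py .644 .099 .04 3.18
python3 -m jog '[[110,[0.15,0.16,3],0.0],[110,[0,0,3],0],[110,[0,0,3],0],[110,[0,0,1.7],0],[110,[0,0,0.5],0],[110,[0,0,0.2],0],[110,[0,0,0],0]]'
python3 -m jog '[[110,[0,0,0.2],0],[110,[0,0,0],0]]'
python3 d.py .644 .099 .032 3.18
```

```text
shift [ 0.15  0.03 11.  ] turn 0.006 t 13.4 pos [0.6442 0.1005 0.15  ] yaw -3.097 w -0.0 tilt [0.005 0.   ]
t: 14.28
tool_pos: [0.6419, 0.099, 0.0346]
ee_rot: [[0.044, -0.999, 0.002], [-0.999, -0.044, 0.0], [-0.0, -0.002, -1.0]]
wrist_force: [1.3, -0.2, 0.2]
gripper_width: 0.57
finger_force: 0.0
t: 14.52
tool_pos: [0.6412, 0.0989, 0.0319]
ee_rot: [[0.044, -0.999, 0.001], [-0.999, -0.044, 0.0], [-0.0, -0.001, -1.0]]
wrist_force: [-1.5, -0.1, 0.3]
gripper_width: 0.571
finger_force: 0.0
shift [ 0.   -0.28 -0.01] turn 0.006 t 14.5 pos [0.6412 0.0989 0.0319] yaw -3.097 w 0.571 tilt [0.001 0.   ]
```

```bash

python3 -m jog '[[110,[0,-0.28,0],0],[150,[0,0,0],0],[180,[0,0,0],0],[180,[0,0,0],0]]' 40
python3 -m jog '[[255,[0,0,0],0],[255,[0,0,0],0],[255,[0,0,0],0],[255,[0,0,0],0]]' 40
python3 -m jog '[[255,[0,0,-2],0],[255,[0,0,0],0]]'
```

```text
t: 15.02
tool_pos: [0.644, 0.099, 0.0316]
ee_rot: [[0.044, -0.999, 0.001], [-0.999, -0.044, 0.0], [-0.0, -0.001, -1.0]]
wrist_force: [0.9, -0.3, -0.9]
gripper_width: 0.297
finger_force: 2.5
t: 15.52
tool_pos: [0.6441, 0.0991, 0.0318]
ee_rot: [[0.044, -0.999, 0.001], [-0.999, -0.044, 0.0], [-0.0, -0.001, -1.0]]
wrist_force: [0.7, -0.4, 2.6]
gripper_width: 0.26
finger_force: 36.2
t: 15.78
tool_pos: [0.6444, 0.0991, 0.0523]
ee_rot: [[0.044, -0.999, 0.002], [-0.999, -0.044, 0.0], [-0.0, -0.002, -1.0]]
wrist_force: [0.5, -0.1, -1.1]
gripper_width: 0.26
finger_force: 35.4
```

```bash

python3 -m jog '[[255,[0,0,-3],0],[255,[0,0,-3.5],0.08],[255,[0,0,0],0]]'
python3 d.py .422 -.093 .075 3.106
```

```text
t: 16.15
tool_pos: [0.6457, 0.0992, 0.1187]
ee_rot: [[-0.035, -0.999, 0.005], [-0.999, 0.035, 0.0], [-0.001, -0.005, -1.0]]
wrist_force: [0.7, -0.7, -2.1]
gripper_width: 0.265
finger_force: 35.5
shift [20.   21.67  4.37] turn 0.0 t 16.1 pos [0.6457 0.0992 0.1187] yaw 3.106 w 0.265 tilt [0.005 0.   ]
```

```bash

python3 -m jog '[[255,[2.5,2.7,0],0],[255,[2.5,2.7,0],0],[255,[2.5,2.7,0],0],[255,[2.5,2.7,0],0],[255,[2.5,2.7,0.5],0],[255,[2.5,2.7,0.9],0],[255,[2.5,2.7,1.5],0],[255,[2.5,2.77,1.5],0],[255,[0,0,0],0]]'
python3 d.py .422 -.093 .056 3.106
```

```text
t: 17.27
tool_pos: [0.4153, -0.0928, 0.0697]
ee_rot: [[-0.038, -0.999, -0.007], [-0.999, 0.038, 0.002], [-0.002, 0.007, -1.0]]
wrist_force: [0.7, -0.2, 0.2]
gripper_width: 0.262
finger_force: 35.6
shift [-0.   -0.67  1.37] turn -0.003 t 17.3 pos [ 0.4153 -0.0928  0.0697] yaw 3.103 w 0.262 tilt [-0.007  0.002]
```

```bash

python3 -m jog '[[255,[0,-0.3,0.8],0],[255,[0,0,0.3],0],[255,[0,0,0],0],[255,[0,0,0],0]]'
python3 d.py .422 -.093 .056 3.106
```

```text
t: 17.77
tool_pos: [0.4236, -0.093, 0.0616]
ee_rot: [[-0.035, -0.999, 0.0], [-0.999, 0.035, -0.0], [0.0, -0.0, -1.0]]
wrist_force: [0.3, -0.4, -0.6]
gripper_width: 0.254
finger_force: 35.6
shift [0.   0.16 0.56] turn 0.001 t 17.8 pos [ 0.4236 -0.093   0.0616] yaw 3.107 w 0.254 tilt [ 0. -0.]
```

```bash

python3 -m jog '[[255,[0,0,0.3],0],[255,[0,0,0.2],0],[255,[0,0,0],0]]'
python3 -m jog '[[0,[0,0,0],0],[0,[0,0,0],0],[0,[0,0,-4],0],[0,[0,0,-5],0],[0,[0,0,-3],0]]'
python3 - <<'E'
from h import *
f=frame("scene"); r=silhouettes("scene","pin_red"); print([(ray(f,q["xy"],.045),q["confidence"]) for q in r[:2]])
E
python3 -m jog '[[0,[0,0,0],0],[0,[0,0,0],0],[0,[0,0,0],0],[0,[0,0,0],0],[0,[0,0,0],0],[0,[0,0,0],0],[0,[0,0,0],0],[0,[0,0,0],0],[0,[0,0,0],0],[0,[0,0,0],0],[0,[0,0,0],0],[0,[0,0,0],0]]'
python3 - <<'E'
from h import *
f=frame("scene"); r=silhouettes("scene","pin_red"); print([(ray(f,q["xy"],.045),q["confidence"]) for q in r[:2]]); save(f,"roll1.png",1.5)
f=frame("top"); r=silhouettes("top","pin_red"); print([(ray(f,q["xy"],.045),q["confidence"]) for q in r[:2]])
E
python3 d.py .588 -.099 .09
```

```text
t: 18.15
tool_pos: [0.4228, -0.0932, 0.0563]
ee_rot: [[-0.036, -0.999, -0.0], [-0.999, 0.036, 0.0], [-0.0, 0.0, -1.0]]
wrist_force: [0.1, -0.3, -1.0]
gripper_width: 0.261
finger_force: 35.6
t: 18.77
tool_pos: [0.424, -0.0936, 0.179]
ee_rot: [[-0.036, -0.999, 0.003], [-0.999, 0.036, -0.001], [0.001, -0.003, -1.0]]
wrist_force: [0.6, -0.3, 1.2]
gripper_width: 1.001
finger_force: 0.0
[(array([ 0.45698847, -0.09583842,  0.045     ]), 0.59)]
t: 20.38
tool_pos: [0.4231, -0.0933, 0.1765]
ee_rot: [[-0.036, -0.999, 0.0], [-0.999, 0.036, 0.0], [-0.0, -0.0, -1.0]]
wrist_force: [-0.1, -0.5, 0.1]
gripper_width: 1.006
finger_force: 0.0
[(array([ 0.59132752, -0.1041187 ,  0.045     ]), 0.88), (array([0.46373022, 0.43581978, 0.045     ]), 0.57)]
[]
shift [ -0.02 -16.5    8.65] turn -0.0 t 20.6 pos [ 0.4231 -0.0933  0.1765] yaw 3.106 w 0.998 tilt [0. 0.]
```

View pics/roll1.png

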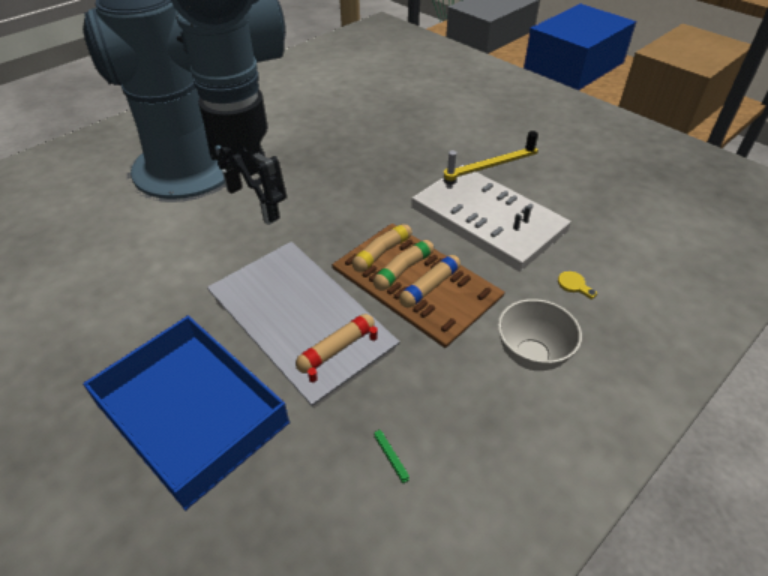

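The red pin rolled to the pegs, so it is straight. I'll pick it up.

```bash

python3 -m jog '[[110,[0,-2.6,0.5],0],[110,[0,-2.9,1],0],[110,[0,-2.9,1],0],[110,[0,-2.9,1],0],[110,[0,-2.9,1],0],[110,[0,-2.3,2],0],[110,[0,0,2],0],[110,[0,0,0],0],[110,[0,0,0],0]]'
python3 d.py .588 -.100 .045 3.106
```

```text
t: 21.7
tool_pos: [0.588, -0.0992, 0.0921]
ee_rot: [[-0.036, -0.999, 0.0], [-0.999, 0.036, 0.0], [-0.0, -0.0, -1.0]]
wrist_force: [-0.4, -0.2, 0.3]
gripper_width: 0.564
finger_force: 0.0
shift [ 0.08 -0.01  4.71] turn -0.0 t 21.7 pos [ 0.588  -0.0992  0.0921] yaw 3.106 w 0.564 tilt [0. 0.]
```

```bash

python3 -m jog '[[110,[0,0,2.5],0],[110,[0,0,1.5],0],[110,[0,0,0.7],0],[110,[0,0,0],0],[180,[0,0,0],0],[255,[0,0,0],0],[255,[0,0,0],0],[255,[0,0,0],0],[255,[0,0,0],0],[255,[0,0,-3],0],[255,[0,0,-4],-0.06],[255,[0,0,-1.5],0],[255,[0,0,0],0]]' 40
python3 d.py .572 .310 .12 3.167
```

```text
t: 23.32
tool_pos: [0.5889, -0.0994, 0.1302]
ee_rot: [[0.024, -1.0, 0.002], [-1.0, -0.024, -0.001], [0.001, -0.002, -1.0]]
wrist_force: [-0.1, -0.4, -0.9]
gripper_width: 0.247
finger_force: 33.9
shift [-40.97   0.65   1.02] turn -0.002 t 23.3 pos [ 0.5889 -0.0994  0.1302] yaw -3.118 w 0.247 tilt [ 0.002 -0.001]
```

```bash

python3 -m jog '[[255,[-3,0.05,0],0],[255,[-3.5,0.05,0],0],[255,[-3.5,0.05,0],0],[255,[-3.5,0.05,0],0],[255,[-3.5,0.05,0],0],[255,[-3.5,0.05,0],0],[255,[-3.5,0.05,0],0],[255,[-3.5,0.05,0],0],[255,[-3.5,0.05,0],0],[255,[-3.5,0.05,0],0],[255,[-3.5,0.05,0],0],[255,[-2.97,0.1,0],0],[255,[0,0,2],0],[255,[0,0,2],0],[255,[0,0,2],0],[255,[0,0,0],0],[255,[0,0,0],0]]'
python3 d.py .572 .310 .045 3.167
python3 - <<'E'
from h import *
f=frame("scene"); save(f,"place1.png",5,(260,90,400,200))
E
```

```text
t: 25.45
tool_pos: [0.5711, 0.3101, 0.0689]
ee_rot: [[0.024, -1.0, -0.001], [-1.0, -0.024, -0.0], [0.0, 0.001, -1.0]]
wrist_force: [-1.0, 0.5, -1.2]
gripper_width: 0.245
finger_force: 33.9
shift [ 0.01 -0.09  2.39] turn -0.001 t 25.4 pos [0.5711 0.3101 0.0689] yaw -3.118 w 0.245 tilt [-0.001 -0.   ]
```

View pics/place1.png

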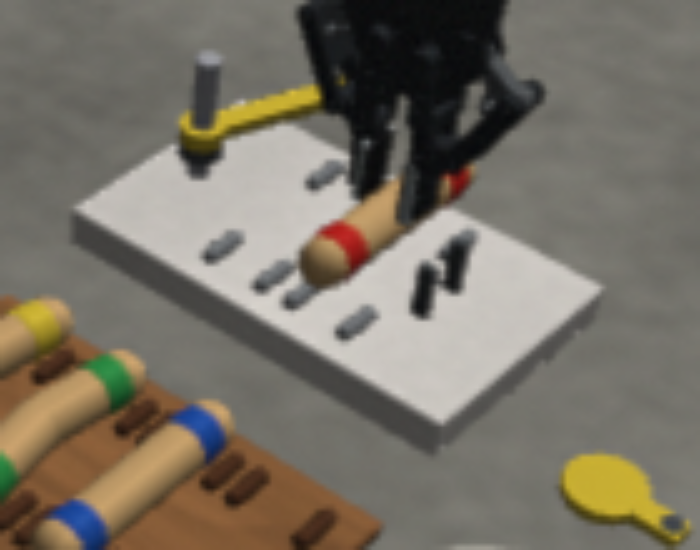

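The red pin hangs over the outer place, level and aligned (crop (380,220)), just short of the ears at (440,280). Now I'll lower it.

```bash

python3 -m jog '[[255,[0,-0.09,1],0],[255,[0,0,0.8],0],[255,[0,0,0.4],0],[255,[0,0,0],0],[255,[0,0,0],0]]'
python3 d.py .572 .310 .045 3.167
```

```text
t: 26.12
tool_pos: [0.5725, 0.3104, 0.0477]
ee_rot: [[0.024, -1.0, 0.0], [-1.0, -0.024, 0.0], [-0.0, -0.0, -1.0]]
wrist_force: [-0.0, -0.1, -0.6]
gripper_width: 0.247
finger_force: 33.9
shift [0.04 0.05 0.27] turn -0.001 t 26.1 pos [0.5725 0.3104 0.0477] yaw -3.117 w 0.247 tilt [0. 0.]
```

```bash

python3 -m jog '[[255,[0,0,0.2],0],[255,[0,0,0],0],[175,[0,0,0],0],[165,[0,0.2,0],0],[165,[0,0,0],0]]'
python3 -m jog '[[165,[0,0,-1],0],[165,[0,0,-2],0],[165,[0,0,-4],0],[110,[0,0,-4],0],[110,[0,0,0],0]]'
python3 d.py .4755 .096 .15 3.18
python3 - <<'E'
from h import *
f=frame("scene"); r=silhouettes("scene","pin_red"); P=cloud(f)
for q in r[:1]: print(q["confidence"],q["region"].sum(),prect(P[q["region"]&(P[...,2]>.02)]), np.percentile(P[q["region"]][:,2],97))
E
```

```text
t: 26.75
tool_pos: [0.5701, 0.3103, 0.0456]
ee_rot: [[0.024, -1.0, -0.0], [-1.0, -0.024, 0.0], [-0.0, 0.0, -1.0]]
wrist_force: [0.7, 0.7, -0.0]
gripper_width: 0.351
finger_force: 0.0
t: 27.38
tool_pos: [0.5732, 0.3115, 0.1608]
ee_rot: [[0.024, -1.0, 0.008], [-1.0, -0.024, 0.004], [-0.003, -0.008, -1.0]]
wrist_force: [-0.7, 0.7, 0.9]
gripper_width: 0.568
finger_force: 0.0
shift [21.16 10.59  1.08] turn -0.014 t 27.4 pos [0.5732 0.3115 0.1608] yaw -3.117 w 0.568 tilt [0.008 0.004]
0.98 379 (array([576.5, 306.1]), array([ 25.1, 123.9]), 1.1) 0.05446493657988452
```

```bash

python3 -m jog '[[110,[2.6,1.3,0],0],[110,[2.6,1.3,0],0],[110,[2.6,1.3,0],0],[110,[2.6,1.3,0],-0.01],[110,[2.6,1.3,1],0],[110,[2.6,1.3,1],0],[110,[2.6,1.3,1.5],0],[110,[2.9,1.5,1.5],0],[110,[0,0,0],0],[110,[0,0,0],0]]'
python3 d.py .4755 .097 .033 3.18
```

```text
t: 28.72
tool_pos: [0.4704, 0.0964, 0.1051]
ee_rot: [[0.034, -0.999, -0.001], [-0.999, -0.034, 0.0], [-0.0, 0.001, -1.0]]
wrist_force: [0.1, -0.0, 0.0]
gripper_width: 0.57
finger_force: 0.0
shift [-0.04 -0.52  7.21] turn -0.004 t 28.7 pos [0.4704 0.0964 0.1051] yaw -3.107 w 0.57 tilt [-0.001  0.   ]
```

```bash

python3 -m jog '[[140,[0,-0.4,3],0],[140,[0,0,1.5],0],[140,[0,0,1.5],0],[140,[0,0,0.7],0],[140,[0,0,0.5],0],[140,[0,0,0],0]]'
python3 d.py .4745 .097 .032 3.18
```

```text
t: 29.48
tool_pos: [0.4748, 0.0966, 0.0336]
ee_rot: [[0.035, -0.999, 0.0], [-0.999, -0.035, 0.0], [-0.0, -0.0, -1.0]]
wrist_force: [-0.1, 0.1, 0.6]
gripper_width: 0.454
finger_force: 0.0
shift [-0.04  0.03  0.16] turn -0.004 t 29.5 pos [0.4748 0.0966 0.0336] yaw -3.107 w 0.454 tilt [0. 0.]
```

```bash

python3 -m jog '[[180,[0,0,0.15],0],[255,[0,0,0],0],[255,[0,0,0],0],[255,[0,0,0],0],[255,[0,0,0],0],[255,[0,0,-2],0],[255,[0,0,-3],0.07],[255,[0,0,-3],0],[255,[0,0,0],0]]' 40
python3 d.py .422 -.093 .085 3.106
```

```text
t: 30.6
tool_pos: [0.4772, 0.0965, 0.1147]
ee_rot: [[-0.036, -0.999, 0.006], [-0.999, 0.036, 0.001], [-0.001, -0.006, -1.0]]
wrist_force: [-0.5, -0.5, -0.6]
gripper_width: -0.001
finger_force: 0.0
shift [19.14  4.84  2.97] turn -0.0 t 30.6 pos [0.4772 0.0965 0.1147] yaw 3.106 w -0.001 tilt [0.006 0.001]
```

```bash

python3 -m jog '[[140,[4,4,-2],0],[140,[4,4,0],0],[140,[4,0,0],0],[140,[0,0,0],0]]'
python3 - <<'E'
from h import *
f=frame("top"); r=silhouettes("top","pin_yellow"); P=cloud(f)
for q in r[:1]:
    A=P[q["region"]&(P[...,2]>.02)]; print(q["confidence"],prect(A)); 
    for y in np.arange(.03,.17,.015):
        B=A[abs(A[:,1]-y)<.006]
        if len(B): print(round(y,3),np.round([B[:,0].min(),B[:,0].max(),B[:,2].max()],3))
g=frame("scene"); a=cv2.resize(f["img"][140:280,160:300],(400,400)); b=cv2.resize(g["img"][140:230,220:310],(400,400))
cv2.imwrite("pics/yel.png",np.hstack([a,b])[...,::-1])
E
```

```text
t: 31.1
tool_pos: [0.3898, -0.0224, 0.1315]
ee_rot: [[-0.04, -0.999, -0.0], [-0.999, 0.04, -0.0], [0.0, 0.0, -1.0]]
wrist_force: [-0.4, -0.3, 0.8]
gripper_width: 0.447
finger_force: 0.0
0.71 (array([477.9,  83.3]), array([ 65.7, 152. ]), 23.3)
0.03 [0.464 0.538 1.127]
0.045 [0.459 0.484 0.047]
0.06 [0.456 0.484 0.046]
0.075 [0.454 0.481 0.045]
0.09 [0.452 0.479 0.043]
0.105 [0.452 0.479 0.044]
0.12 [0.455 0.481 0.045]
0.135 [0.454 0.484 0.046]
0.15 [0.457 0.484 0.044]
0.165 [0.465 0.479 0.038]
```

View pics/yel.png

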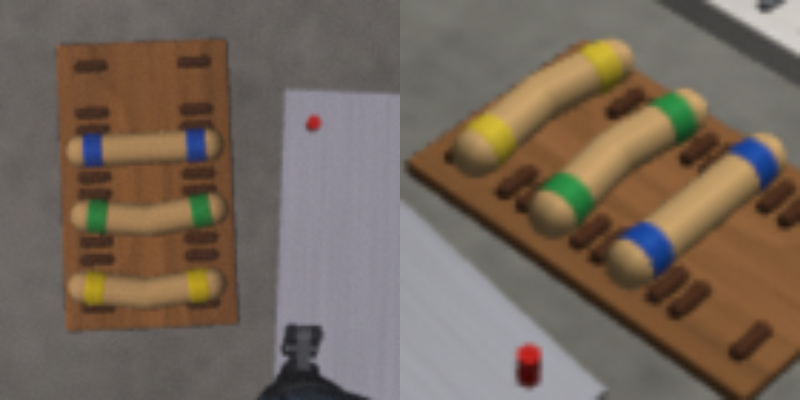

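The yellow pin was nudged about 8 mm towards the robot and now rests on its ridges, with its middle at x≈0.4655, y≈0.098. I'll retry, closing in stages and checking before I lift.

```bash

python3 d.py .4655 .098 .10 3.16
python3 -m jog '[[130,[-4,-3,0],0],[130,[-4,-3,0.5],0],[130,[-3.7,-1.85,1],-0.05],[130,[0,0,1],0],[130,[0,0,0],0],[130,[0,0,0],0]]'
python3 d.py .4655 .098 .034 3.16
```

```text
shift [-11.68  -7.73   3.16] turn -0.054 t 31.2 pos [ 0.3903 -0.0202  0.1316] yaw 3.106 w 0.446 tilt [-0.     0.001]
t: 32.0
tool_pos: [0.4723, 0.0931, 0.107]
ee_rot: [[0.014, -1.0, -0.001], [-1.0, -0.014, -0.0], [0.0, 0.001, -1.0]]
wrist_force: [-0.1, -0.3, 0.4]
gripper_width: 0.496
finger_force: 0.0
shift [-0.5   0.67  7.3 ] turn -0.005 t 32.0 pos [0.4723 0.0931 0.107 ] yaw -3.128 w 0.496 tilt [-0.001 -0.   ]
```

```bash

python3 -m jog '[[130,[-0.5,0.67,2.5],0],[130,[0,0,2.5],0],[130,[0,0,1.5],0],[130,[0,0,0.8],0],[130,[0,0,0],0],[150,[0,0,0],0],[165,[0,0,0],0],[180,[0,0,0],0],[180,[0,0,0],0]]' 40
python3 d.py .4655 .098 .034 3.16
python3 -m jog '[[190,[0,0,0],0],[190,[0,0,0],0],[255,[0,0,0],0],[255,[0,0,0],0],[255,[0,0,0],0]]' 40
python3 d.py .4655 .098 .034 3.16
```

```text
t: 33.12
tool_pos: [0.4664, 0.0984, 0.0342]
ee_rot: [[0.014, -1.0, 0.0], [-1.0, -0.014, 0.0], [-0.0, -0.0, -1.0]]
wrist_force: [0.2, 0.2, -0.3]
gripper_width: 0.294
finger_force: 0.0
shift [0.04 0.09 0.02] turn -0.004 t 33.1 pos [0.4664 0.0984 0.0342] yaw -3.127 w 0.294 tilt [0. 0.]
t: 33.75
tool_pos: [0.4663, 0.0984, 0.0341]
ee_rot: [[0.014, -1.0, 0.0], [-1.0, -0.014, 0.0], [-0.0, -0.0, -1.0]]
wrist_force: [-1.7, -0.9, 4.9]
gripper_width: 0.23
finger_force: 32.4
shift [0.04 0.08 0.01] turn -0.004 t 33.8 pos [0.4663 0.0984 0.0341] yaw -3.127 w 0.23 tilt [0. 0.]
```

```bash

python3 -m jog '[[255,[0,0,0],0],[255,[0,0,-0.5],0],[255,[0,0,-1],0],[255,[0,0,0],0]]' 40
python3 -m jog '[[255,[0,0,-2],0],[255,[0,0,-3],0.05],[255,[0,0,-2],0],[255,[0,0,0],0]]'
python3 d.py .422 -.093 .085 3.106
```

```text
t: 34.25
tool_pos: [0.467, 0.0984, 0.0494]
ee_rot: [[0.014, -1.0, 0.002], [-1.0, -0.014, 0.0], [-0.0, -0.002, -1.0]]
wrist_force: [0.3, -0.1, 0.7]
gripper_width: -0.004
finger_force: 0.0
t: 34.75
tool_pos: [0.4675, 0.0984, 0.1198]
ee_rot: [[-0.036, -0.999, 0.003], [-0.999, 0.036, 0.0], [-0.0, -0.003, -1.0]]
wrist_force: [0.7, 0.9, -0.8]
gripper_width: -0.003
finger_force: 0.0
shift [19.29  3.87  3.48] turn 0.0 t 34.8 pos [0.4675 0.0984 0.1198] yaw 3.106 w -0.003 tilt [0.003 0.   ]
```

```bash

python3 -m jog '[[120,[4,4,-1],0],[120,[4,4,0],0],[120,[4,0,0],0],[120,[0,0,0],0]]'
python3 - <<'E'
from h import *
f=frame("top"); r=silhouettes("top","pin_yellow"); P=cloud(f)
for q in r[:1]:
    A=P[q["region"]&(P[...,2]>.02)&(P[...,2]<.07)]; print(q["confidence"],prect(A)); 
    for y in np.arange(.03,.17,.015):
        B=A[abs(A[:,1]-y)<.006]
        if len(B): print(round(y,3),np.round([B[:,0].min(),B[:,0].max(),B[:,2].max()],3))
E
python3 d.py .4655 .098 .10 3.16
```

```text
t: 35.25
tool_pos: [0.381, -0.0203, 0.1278]
ee_rot: [[-0.04, -0.999, -0.001], [-0.999, 0.04, 0.0], [-0.0, 0.001, -1.0]]
wrist_force: [-0.6, 0.5, 0.2]
gripper_width: 0.53
finger_force: 0.0
0.66 (array([468.1,  95.4]), array([ 33.4, 133.7]), 1.5)
0.03 [0.464 0.486 0.042]
0.045 [0.459 0.486 0.044]
0.06 [0.457 0.486 0.045]
0.075 [0.454 0.481 0.044]
0.09 [0.452 0.479 0.044]
0.105 [0.452 0.479 0.044]
0.12 [0.454 0.481 0.043]
0.135 [0.457 0.484 0.043]
0.15 [0.457 0.482 0.044]
0.165 [0.462 0.477 0.037]
shift [-11.5   -8.61   2.81] turn -0.055 t 35.4 pos [ 0.3815 -0.0186  0.1281] yaw 3.105 w 0.526 tilt [-0.001  0.001]
```

```bash

python3 -m jog '[[130,[-4,-3,0],0],[130,[-4,-3,0.5],0],[130,[-3.5,-2.6,1],-0.05],[130,[0,0,1.3],0],[130,[0,0,0],0],[130,[0,0,2.5],0],[130,[0,0,2],0],[130,[0,0,1.5],0],[130,[0,0,0.6],0],[130,[0,0,0],0]]'
python3 d.py .4655 .098 .031 3.16
```

```text
t: 36.6
tool_pos: [0.4714, 0.0928, 0.035]
ee_rot: [[0.014, -1.0, -0.001], [-1.0, -0.014, 0.0], [-0.0, 0.001, -1.0]]
wrist_force: [0.4, -0.1, -0.3]
gripper_width: 0.488
finger_force: 0.0
shift [-0.53  0.59  0.4 ] turn -0.005 t 36.6 pos [0.4714 0.0928 0.035 ] yaw -3.128 w 0.488 tilt [-0.001  0.   ]
```

```bash

python3 -m jog '[[130,[-0.5,0.59,0],0],[130,[0,0,0.3],0],[160,[0,0,0.2],0],[160,[0,0,0],0],[160,[0,0,0],0]]'
python3 -m jog '[[160,[0,0,0.2],0],[160,[0,0,0],0],[160,[0,0,0],0]]'
python3 -m jog '[[160,[0,0,0.2],0],[160,[0,0,0],0],[160,[0,0,0],0]]'
python3 d.py .4655 .098 .031 3.16
```

```text
t: 37.22
tool_pos: [0.4662, 0.098, 0.03]
ee_rot: [[0.014, -1.0, 0.0], [-1.0, -0.014, 0.0], [-0.0, -0.0, -1.0]]
wrist_force: [-0.5, 0.3, 0.2]
gripper_width: 0.372
finger_force: 0.0
t: 37.6
tool_pos: [0.466, 0.098, 0.028]
ee_rot: [[0.014, -1.0, -0.0], [-1.0, -0.014, 0.0], [-0.0, 0.0, -1.0]]
wrist_force: [-0.3, 0.2, -0.3]
gripper_width: 0.376
finger_force: 0.0
t: 37.98
tool_pos: [0.466, 0.098, 0.026]
ee_rot: [[0.014, -1.0, -0.0], [-1.0, -0.014, 0.0], [-0.0, 0.0, -1.0]]
wrist_force: [-0.2, -0.7, 0.2]
gripper_width: 0.373
finger_force: 0.0
shift [ 0.    0.05 -0.5 ] turn -0.004 t 38.0 pos [0.466 0.098 0.026] yaw -3.127 w 0.373 tilt [-0.  0.]
```

```bash

python3 -m jog '[[165,[0,0,-0.15],0],[180,[0,0,0],0],[190,[0,0,0],0],[255,[0,0,0],0],[255,[0,0,0],0],[255,[0,0,0],0],[255,[0,0,0],0]]' 40
python3 -m jog '[[255,[0,0,-0.5],0],[255,[0,0,-1],0],[255,[0,0,0],0]]' 40
```

```text
t: 38.85
tool_pos: [0.4661, 0.098, 0.028]
ee_rot: [[0.014, -1.0, 0.0], [-1.0, -0.014, 0.0], [-0.0, -0.0, -1.0]]
wrist_force: [-3.0, -1.0, 4.5]
gripper_width: 0.3
finger_force: 38.5
t: 39.22
tool_pos: [0.4671, 0.0981, 0.0435]
ee_rot: [[0.014, -1.0, 0.002], [-1.0, -0.014, 0.0], [-0.0, -0.002, -1.0]]
wrist_force: [0.8, 0.5, -0.3]
gripper_width: 0.298
finger_force: 38.5
```

Yellow is now gripped firmly (0.30) with the TCP 2 mm above its axis. I'll use this offset from here on and carry it to the plate.

```bash

python3 -m jog '[[255,[0,0,-2],0],[255,[0,0,-3],0.05],[255,[0,0,-2],0],[255,[0,0,0],0],[255,[2,0.4,0],0],[255,[2.9,0.55,0],0],[255,[2.9,0.55,0],0],[255,[2.9,0.55,0],0],[255,[2.9,0.55,0],0],[255,[2.9,0.55,0],0],[255,[2.7,0.5,1],0],[255,[0,0,1.5],0],[255,[0,0,0],0],[255,[0,0,0],0]]'
python3 d.py .422 -.093 .052 3.106
```

```text
t: 40.98
tool_pos: [0.4224, -0.0922, 0.0872]
ee_rot: [[-0.035, -0.999, -0.001], [-0.999, 0.035, 0.0], [-0.0, 0.001, -1.0]]
wrist_force: [0.3, 0.4, -0.7]
gripper_width: 0.302
finger_force: 38.6
shift [0.08 0.04 3.52] turn 0.0 t 41.0 pos [ 0.4224 -0.0922  0.0872] yaw 3.106 w 0.302 tilt [-0.001  0.   ]
```

```bash

python3 -m jog '[[255,[0,0,1.5],0],[255,[0,0,1.2],0],[255,[0,0,0.5],0],[255,[0,0,0.2],0],[255,[0,0,0],0],[255,[0,0,0],0]]'
python3 -m jog '[[0,[0,0,0],0],[0,[0,0,0],0],[0,[0,0,-4],0],[0,[0,0,-5],0],[0,[0,0,-3],0],[0,[0,0,0],0],[0,[0,0,0],0],[0,[0,0,0],0],[0,[0,0,0],0],[0,[0,0,0],0],[0,[0,0,0],0],[0,[0,0,0],0],[0,[0,0,0],0],[0,[0,0,0],0],[0,[0,0,0],0],[0,[0,0,0],0],[0,[0,0,0],0],[0,[0,0,0],0]]'
cat > lk.py <<'E'
import sys; from h import *
n="scene"; f=frame(n); P=cloud(f)
for q in silhouettes(n,"pin_"+sys.argv[1])[:2]:
    A=P[q["region"]&(P[...,2]>.045)&(P[...,2]<.08)]; print(round(q["confidence"],2),prect(A),ray(f,q["xy"],.05))
    for y in np.arange(-.16,-.03,.02):
        B=A[abs(A[:,1]-y)<.006]
        if len(B): print(round(y,3),np.round([B[:,0].min(),B[:,0].max(),B[:,2].max()],3))
g=f["img"][130:260,100:290]; cv2.imwrite("pics/%s.png"%sys.argv[2],cv2.resize(g,None,fx=4,fy=4)[...,::-1])
E
python3 lk.py yellow ylk
```

```text
t: 41.72
tool_pos: [0.4231, -0.0927, 0.0538]
ee_rot: [[-0.036, -0.999, 0.001], [-0.999, 0.036, -0.0], [0.0, -0.001, -1.0]]
wrist_force: [-0.2, 0.1, -0.4]
gripper_width: 0.306
finger_force: 38.6
t: 43.98
tool_pos: [0.4228, -0.0926, 0.1735]
ee_rot: [[-0.036, -0.999, 0.0], [-0.999, 0.036, 0.0], [-0.0, -0.0, -1.0]]
wrist_force: [-0.5, 0.3, -0.5]
gripper_width: 1.005
finger_force: 0.0
0.84 (array([432. , -95.8]), array([132.9,  28.9]), 88.4) [ 0.42321315 -0.09067588  0.05      ]
-0.16 [0.424 0.443 0.062]
-0.14 [0.42  0.445 0.064]
-0.12 [0.418 0.443 0.065]
-0.1 [0.419 0.44  0.065]
-0.08 [0.418 0.442 0.064]
-0.06 [0.423 0.447 0.065]
-0.04 [0.427 0.447 0.063]
```

View pics/ylk.png

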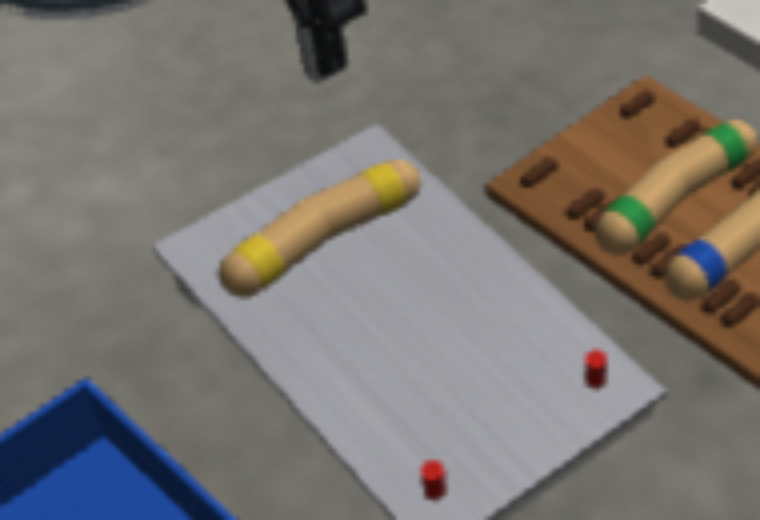

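Yellow stayed at the high end, bowed, at crop (320,225), so it is warped. It goes to the crate.

```bash

python3 -m jog '[[120,[0.2,-0.35,3],0],[120,[0,0,3],0],[120,[0,0,3],0],[120,[0,0,2],0],[120,[0,0,1],0],[120,[0,0,0.3],0],[120,[0,0,0],0]]'
python3 d.py .426 -.0945 .0505 3.106
```

```text
t: 44.95
tool_pos: [0.4267, -0.0949, 0.051]
ee_rot: [[-0.036, -0.999, 0.001], [-0.999, 0.036, -0.0], [0.0, -0.001, -1.0]]
wrist_force: [0.4, 0.3, 0.3]
gripper_width: 0.53
finger_force: 0.0
shift [-0.03  0.07  0.05] turn -0.0 t 45.0 pos [ 0.4267 -0.0949  0.051 ] yaw 3.106 w 0.53 tilt [ 0.001 -0.   ]
```

```bash

python3 - <<'E'
from h import *
f=frame("scene"); P=cloud(f); q=silhouettes("scene","crate")[0]; A=P[q["region"]&(P[...,2]>.04)&(P[...,2]<.06)]; print(q["confidence"],prect(A),ray(f,mark_of("scene","crate")[0]["xy"],0))
f=frame("top"); P=cloud(f); q=silhouettes("top","crate")[0]; A=P[q["region"]&(P[...,2]>.043)&(P[...,2]<.06)]; print(q["confidence"],prect(A),ray(f,mark_of("top","crate")[0]["xy"],0))
E
```

```text
0.93 (array([ 549.1, -328.7]), array([222.4, 165.1]), 2.6) [ 0.54718745 -0.32724509  0.        ]
0.89 (array([ 547.3, -328.8]), array([220.2, 167.3]), 2.7) [ 0.54309523 -0.33273229  0.        ]
```

The crate has been knocked to (0.548, -0.329), yaw 0.047, so I'll use its new pose. Closing on yellow now.

```bash

python3 -m jog '[[140,[0,0,0],0],[160,[0,0,0],0],[175,[0,0,0],0],[185,[0,0,0],0],[255,[0,0,0],0],[255,[0,0,0],0],[255,[0,0,0],0],[255,[0,0,0],0]]' 40
python3 -m jog '[[255,[0,0,-0.5],0],[255,[0,0,-1],0],[255,[0,0,-2],0],[255,[0,0,-3],0],[255,[0,0,-2],-0.08],[255,[0,0,0],0]]'
python3 d.py .503 -.331 .10 3.189
```

```text
t: 46.25
tool_pos: [0.426, -0.0946, 0.0508]
ee_rot: [[-0.035, -0.999, -0.0], [-0.999, 0.035, -0.0], [0.0, 0.0, -1.0]]
wrist_force: [-2.3, 0.9, 5.2]
gripper_width: 0.299
finger_force: 38.5
t: 47.0
tool_pos: [0.4279, -0.0953, 0.1373]
ee_rot: [[0.043, -0.999, 0.004], [-0.999, -0.044, -0.001], [0.002, -0.004, -1.0]]
wrist_force: [0.2, 0.0, -0.8]
gripper_width: 0.303
finger_force: 38.5
shift [23.9  -6.39  3.73] turn -0.004 t 47.0 pos [ 0.4279 -0.0953  0.1373] yaw -3.098 w 0.303 tilt [ 0.004 -0.001]
```

```bash

python3 -m jog '[[255,[2.7,-0.7,0],0],[255,[3,-0.8,0],0],[255,[3,-0.8,0],0],[255,[3,-0.8,0],0],[255,[3,-0.8,0],0],[255,[3,-0.8,0],0],[255,[3,-0.8,0],0],[255,[3.2,-0.9,1],0],[255,[0,0,2],0],[255,[0,0,0],0],[255,[0,0,0],0]]'
python3 d.py .503 -.331 .026 3.189
```

```text
t: 48.38
tool_pos: [0.5004, -0.33, 0.1052]
ee_rot: [[0.044, -0.999, -0.001], [-0.999, -0.044, 0.001], [-0.001, 0.001, -1.0]]
wrist_force: [0.5, -0.5, -1.0]
gripper_width: 0.301
finger_force: 38.5
shift [ 0.11 -0.26  7.92] turn -0.003 t 48.4 pos [ 0.5004 -0.33    0.1052] yaw -3.097 w 0.301 tilt [-0.001  0.001]
```

```bash

python3 -m jog '[[255,[0,-0.2,2.5],0],[255,[0,0,2.5],0],[255,[0,0,1.8],0],[255,[0,0,0.8],0],[255,[0,0,0],0],[255,[0,0,0],0]]'
python3 -m jog '[[150,[0,0,0],0],[120,[0,0,0],0],[120,[0,0,-2],0],[120,[0,0,-4],0],[120,[0,0,-5],0],[120,[0,0,0],0]]'
python3 d.py .5285 .095 .15 3.18
```

```text
t: 49.12
tool_pos: [0.5035, -0.331, 0.0306]
ee_rot: [[0.044, -0.999, 0.001], [-0.999, -0.044, -0.001], [0.001, -0.001, -1.0]]
wrist_force: [-0.5, -0.0, -1.1]
gripper_width: 0.3
finger_force: 38.5
t: 49.88
tool_pos: [0.5057, -0.3329, 0.1447]
ee_rot: [[0.044, -0.999, 0.008], [-0.999, -0.044, -0.006], [0.007, -0.007, -1.0]]
wrist_force: [-0.0, -1.0, -0.1]
gripper_width: 0.529
finger_force: 0.0
shift [-42.67  -3.93  -0.53] turn 0.006 t 49.9 pos [ 0.5057 -0.3329  0.1447] yaw -3.097 w 0.529 tilt [ 0.008 -0.006]
```

```bash

python3 -m jog '[[140,[-3,-0.3,0],0],[140,[-3.6,-0.33,0],0],[140,[-3.6,-0.33,0],0],[140,[-3.6,-0.33,0],0],[140,[-3.6,-0.33,0],0],[140,[-3.6,-0.33,0],0],[140,[-3.6,-0.33,0],0],[140,[-3.6,-0.33,0],0],[140,[-3.6,-0.33,0],0],[140,[-3.6,-0.33,0],0],[140,[-3.6,-0.33,0],0],[140,[-3.67,-0.33,1],0],[140,[0,0,2],0],[140,[0,0,2],0],[140,[0,0,0],0],[140,[0,0,0],0]]'
python3 d.py .5285 .095 .028 3.18
python3 - <<'E'
from h import *
f=frame("top"); P=cloud(f)
for q in silhouettes("top","pin_yellow")[:1]:
    A=P[q["region"]&(P[...,2]>.015)&(P[...,2]<.06)]; print(q["confidence"],prect(A),np.percentile(A[:,2],[5,50,95]))
q=silhouettes("top","crate")[0]; A=P[q["region"]&(P[...,2]>.043)&(P[...,2]<.06)]; print(q["confidence"],prect(A))
E
```

```text
t: 51.88
tool_pos: [0.5231, 0.0974, 0.0898]
ee_rot: [[0.044, -0.999, 0.0], [-0.999, -0.044, 0.0], [-0.0, -0.0, -1.0]]
wrist_force: [-0.3, 0.7, 0.7]
gripper_width: 0.451
finger_force: 0.0
shift [ 0.26 -0.53  6.18] turn 0.006 t 51.9 pos [0.5231 0.0974 0.0898] yaw -3.097 w 0.451 tilt [0. 0.]
0.72 (array([ 506. , -330.2]), array([ 32. , 134.5]), 3.6) [0.02353584 0.03124497 0.03608025]
0.75 (array([ 547.2, -329.1]), array([220. , 168.1]), 2.6)
```

Yellow lies flat in the crate at (0.506, -0.330). Green is next.

```bash

python3 -m jog '[[140,[0.25,-0.53,2.5],0],[140,[0,0,2],0],[140,[0,0,1],0],[140,[0,0,0.5],0],[140,[0,0,0.2],0],[140,[0,0,0],0],[140,[0,0,0],0]]'
python3 d.py .5285 .095 .028 3.18
python3 -m jog '[[160,[0,0,0],0],[175,[0,0,0],0],[185,[0,0,0],0],[255,[0,0,0],0],[255,[0,0,0],0],[255,[0,0,0],0],[255,[0,0,0],0]]' 40
python3 -m jog '[[255,[0,0,-0.5],0],[255,[0,0,-1],0],[255,[0,0,-2],0],[255,[0,0,-3],0],[255,[0,0,-3],0.08],[255,[0,0,0],0]]'
python3 d.py .422 -.093 .09 3.106
```

```text
t: 52.9
tool_pos: [0.529, 0.0953, 0.028]
ee_rot: [[0.044, -0.999, 0.001], [-0.999, -0.044, 0.0], [-0.0, -0.001, -1.0]]
wrist_force: [0.4, -0.0, -0.4]
gripper_width: 0.448
finger_force: 0.0
shift [0.03 0.05 0.  ] turn 0.006 t 52.9 pos [0.529  0.0953 0.028 ] yaw -3.097 w 0.448 tilt [0.001 0.   ]
t: 53.78
tool_pos: [0.5286, 0.0953, 0.0281]
ee_rot: [[0.044, -0.999, 0.001], [-0.999, -0.044, 0.0], [-0.0, -0.001, -1.0]]
wrist_force: [-2.2, -0.5, 5.1]
gripper_width: 0.298
finger_force: 38.5
t: 54.52
tool_pos: [0.5309, 0.0954, 0.1254]
ee_rot: [[-0.035, -0.999, 0.006], [-0.999, 0.035, 0.0], [-0.001, -0.006, -1.0]]
wrist_force: [-0.1, 1.0, -1.2]
gripper_width: 0.301
finger_force: 38.5
shift [19.22 10.21  3.54] turn 0.001 t 54.5 pos [0.5309 0.0954 0.1254] yaw 3.107 w 0.301 tilt [0.006 0.   ]
```

```bash

python3 -m jog '[[255,[2.4,1.2,0],0],[255,[2.8,1.5,0],0],[255,[2.8,1.5,0],0],[255,[2.8,1.5,0],0],[255,[2.8,1.5,0],0],[255,[2.8,1.4,1],0],[255,[2.8,1.3,1],0],[255,[0,0,1.4],0],[255,[0,0,0],0],[255,[0,0,0],0]]'
python3 d.py .422 -.093 .053 3.106
```

```text
t: 55.78
tool_pos: [0.4226, -0.0928, 0.0884]
ee_rot: [[-0.035, -0.999, -0.001], [-0.999, 0.035, 0.0], [-0.0, 0.001, -1.0]]
wrist_force: [1.0, -0.8, -1.0]
gripper_width: 0.298
finger_force: 38.5
shift [0.02 0.06 3.54] turn 0.001 t 55.8 pos [ 0.4226 -0.0928  0.0884] yaw 3.107 w 0.298 tilt [-0.001  0.   ]
```

```bash

python3 -m jog '[[255,[0,0,1.5],0],[255,[0,0,1.2],0],[255,[0,0,0.6],0],[255,[0,0,0.2],0],[255,[0,0,0],0],[255,[0,0,0],0]]'
python3 -m jog '[[0,[0,0,0],0],[0,[0,0,0],0],[0,[0,0,-4],0],[0,[0,0,-5],0],[0,[0,0,-3],0],[0,[0,0,0],0],[0,[0,0,0],0],[0,[0,0,0],0],[0,[0,0,0],0],[0,[0,0,0],0],[0,[0,0,0],0],[0,[0,0,0],0],[0,[0,0,0],0],[0,[0,0,0],0],[0,[0,0,0],0],[0,[0,0,0],0],[0,[0,0,0],0],[0,[0,0,0],0]]'
python3 lk.py green glk
```

```text
t: 56.52
tool_pos: [0.423, -0.0932, 0.0538]
ee_rot: [[-0.036, -0.999, 0.001], [-0.999, 0.036, -0.0], [0.0, -0.001, -1.0]]
wrist_force: [-0.5, -0.8, -0.8]
gripper_width: 0.301
finger_force: 38.6
t: 58.78
tool_pos: [0.4227, -0.0931, 0.1735]
ee_rot: [[-0.036, -0.999, 0.0], [-0.999, 0.036, 0.0], [-0.0, -0.0, -1.0]]
wrist_force: [-0.0, -0.3, 0.1]
gripper_width: 1.0
finger_force: 0.0
0.85 (array([432.8, -97.7]), array([128.9,  26.7]), 88.3) [ 0.424576   -0.09913324  0.05      ]
-0.16 [0.425 0.442 0.062]
-0.14 [0.425 0.445 0.065]
-0.12 [0.422 0.441 0.065]
-0.1 [0.419 0.441 0.065]
-0.08 [0.422 0.443 0.064]
-0.06 [0.426 0.446 0.063]
-0.04 [0.429 0.448 0.064]
```

Green stayed at the high end like yellow, so it is warped too. I'll pick it up the same way.

```bash

python3 -m jog '[[120,[0.2,-0.35,3],0],[120,[0,0,3],0],[120,[0,0,3],0],[120,[0,0,2],0],[120,[0,0,1],0],[120,[0,0,0.3],0],[120,[0,0,0],0]]'
python3 d.py .426 -.0955 .0505 3.106
python3 -m jog '[[140,[0,0,0],0],[160,[0,0,0],0],[175,[0,0,0],0],[185,[0,0,0],0],[255,[0,0,0],0],[255,[0,0,0],0],[255,[0,0,0],0],[255,[0,0,0],0]]' 40
python3 -m jog '[[255,[0,0,-0.5],0],[255,[0,0,-1],0],[255,[0,0,-2],0],[255,[0,0,-3],0],[255,[0,0,-2],-0.08],[255,[0,0,0],0]]'
python3 - <<'E'
from h import *
f=frame("top"); P=cloud(f)
q=silhouettes("top","crate")[0]; A=P[q["region"]&(P[...,2]>.043)&(P[...,2]<.06)]; print(q["confidence"],prect(A))
E
python3 d.py .577 -.3275 .10 3.189
```

```text
t: 59.75
tool_pos: [0.4266, -0.0954, 0.051]
ee_rot: [[-0.036, -0.999, 0.001], [-0.999, 0.036, -0.0], [0.0, -0.001, -1.0]]
wrist_force: [0.7, -0.2, -0.4]
gripper_width: 0.526
finger_force: 0.0
shift [0.01 0.06 0.05] turn -0.0 t 59.8 pos [ 0.4266 -0.0954  0.051 ] yaw 3.106 w 0.526 tilt [ 0.001 -0.   ]
t: 60.75
tool_pos: [0.4264, -0.0954, 0.0512]
ee_rot: [[-0.035, -0.999, 0.001], [-0.999, 0.035, -0.0], [0.0, -0.001, -1.0]]
wrist_force: [-2.7, 1.0, 7.2]
gripper_width: 0.3
finger_force: 38.4
t: 61.5
tool_pos: [0.4277, -0.0958, 0.1373]
ee_rot: [[0.043, -0.999, 0.004], [-0.999, -0.043, -0.001], [0.002, -0.004, -1.0]]
wrist_force: [-0.6, 0.1, -1.8]
gripper_width: 0.3
finger_force: 38.2
0.3 (array([475.8, 389.7]), array([200.8,  21.5]), 70.4)
shift [ 23.92 -13.98   3.52] turn -0.004 t 61.6 pos [ 0.426  -0.0952  0.1352] yaw -3.098 w 0.297 tilt [0. 0.]
```

```bash

python3 -m jog '[[255,[2.3,-1.4,0],0],[255,[2.7,-1.6,0],0],[255,[2.7,-1.6,0],0],[255,[2.7,-1.6,0],0],[255,[2.7,-1.6,0],0],[255,[2.7,-1.6,0],0],[255,[2.7,-1.6,0],0],[255,[2.7,-1.5,0],0],[255,[2.7,-1.4,0],0],[255,[0,0,2],0],[255,[0,0,0],0],[255,[0,0,0],0]]'
python3 - <<'E'
from h import *
f=frame("scene"); P=cloud(f)
q=silhouettes("scene","crate")[0]; A=P[q["region"]&(P[...,2]>.043)&(P[...,2]<.06)]; print(q["confidence"],prect(A))
E
python3 d.py .577 -.3275 .026 3.189
```

```text
t: 63.1
tool_pos: [0.5749, -0.3271, 0.1148]
ee_rot: [[0.044, -0.999, -0.002], [-0.999, -0.044, 0.001], [-0.001, 0.002, -1.0]]
wrist_force: [0.1, 0.4, -0.7]
gripper_width: 0.297
finger_force: 38.2
0.67 (array([ 609.5, -100.9]), array([121.6,   9.5]), 87.7)
shift [ 0.   -0.13  9.  ] turn -0.003 t 63.2 pos [ 0.5757 -0.3276  0.116 ] yaw -3.097 w 0.3 tilt [ 0. -0.]
```

```bash

python3 - <<'E'
from h import *
f=frame("scene"); P=cloud(f); h=cv2.cvtColor(f["img"],cv2.COLOR_RGB2HSV)
m=(abs(h[...,0].astype(int)-112)<12)&(h[...,1]>150)&(P[...,2]>.043)&(P[...,2]<.06)&(P[...,1]<-.2); A=P[m]; print(m.sum(),prect(A),A.min(0),A.max(0))
E
```

```text
1137 (array([ 549.4, -329.2]), array([221.4, 164.2]), 2.6) [ 0.43527411 -0.41532576  0.04300102] [ 0.66284867 -0.24282638  0.05411015]
```

The crate is still there. I'll lower green into it.

```bash

python3 -m jog '[[255,[0,-0.13,3],0],[255,[0,0,3],0],[255,[0,0,2],0],[255,[0,0,0.8],0],[255,[0,0,0],0],[255,[0,0,0],0]]'
python3 -m jog '[[150,[0,0,0],0],[120,[0,0,0],0],[120,[0,0,-2],0],[120,[0,0,-4],0],[120,[0,0,-5],0],[120,[0,0,0],0]]'
python3 d.py .5895 .098 .15 3.18
```

```text
t: 64.0
tool_pos: [0.5778, -0.3283, 0.0289]
ee_rot: [[0.044, -0.999, 0.002], [-0.999, -0.044, -0.001], [0.001, -0.002, -1.0]]
wrist_force: [-0.4, -0.1, -1.3]
gripper_width: 0.3
finger_force: 38.2
t: 64.75
tool_pos: [0.5801, -0.3299, 0.1434]
ee_rot: [[0.044, -0.999, 0.009], [-0.999, -0.044, -0.006], [0.006, -0.008, -1.0]]
wrist_force: [1.1, 0.0, 0.1]
gripper_width: 0.528
finger_force: 0.0
shift [-42.72  -2.59  -0.66] turn 0.006 t 64.8 pos [ 0.5801 -0.3299  0.1434] yaw -3.097 w 0.528 tilt [ 0.009 -0.006]
```

```bash

python3 -m jog '[[120,[-3,-0.2,0],0],[120,[-3.6,-0.24,0],0],[120,[-3.6,-0.24,0],0],[120,[-3.6,-0.24,0],0],[120,[-3.6,-0.24,0],0],[120,[-3.6,-0.24,0],0],[120,[-3.6,-0.24,0],0],[120,[-3.6,-0.24,0],0],[120,[-3.6,-0.24,0],0],[120,[-3.6,-0.24,0],0],[120,[-3.6,-0.24,0],0],[120,[-3.67,-0.24,1],0],[120,[0,0,2],0],[120,[0,0,2],0],[120,[0,0,0],0],[120,[0,0,0],0]]'
python3 d.py .5895 .0985 .028 3.18
python3 - <<'E'
from h import *
f=frame("top"); P=cloud(f)
for l in ("green","yellow"):
  for q in silhouettes("top","pin_"+l)[:1]:
    A=P[q["region"]&(P[...,2]>.015)&(P[...,2]<.06)]; print(l,q["confidence"],prect(A),np.percentile(A[:,2],[5,50,95]))
E
```

```text
t: 66.75
tool_pos: [0.5864, 0.0997, 0.0878]
ee_rot: [[0.044, -0.999, 0.0], [-0.999, -0.044, 0.0], [-0.0, -0.0, -1.0]]
wrist_force: [0.9, -0.3, -0.2]
gripper_width: 0.526
finger_force: 0.0
shift [ 0.13 -0.3   5.98] turn 0.006 t 66.8 pos [0.5864 0.0997 0.0878] yaw -3.097 w 0.526 tilt [0. 0.]
green 0.75 (array([ 579., -326.]), array([ 33. , 133.4]), 2.8) [0.02314413 0.03125141 0.03603185]
yellow 0.66 (array([ 505.1, -330.2]), array([ 33.8, 132. ]), 3.9) [0.02356    0.03147195 0.03588288]
```

Both warped pins lie in the crate. Blue is next.

```bash

python3 -m jog '[[120,[0.13,-0.3,2.5],0],[130,[0,0,2],0],[130,[0,0,0.8],0],[130,[0,0,0.5],0],[130,[0,0,0.2],0],[130,[0,0,0],0],[160,[0,0,0],0],[175,[0,0,0],0],[185,[0,0,0],0],[255,[0,0,0],0],[255,[0,0,0],0],[255,[0,0,0],0],[255,[0,0,0],0]]' 40
python3 -m jog '[[255,[0,0,-0.5],0],[255,[0,0,-1],0],[255,[0,0,-2],0],[255,[0,0,-3],0],[255,[0,0,-3],0.08],[255,[0,0,0],0]]'
python3 d.py .422 -.093 .09 3.106
```

```text
t: 68.53
tool_pos: [0.5899, 0.0987, 0.0283]
ee_rot: [[0.044, -0.999, 0.001], [-0.999, -0.044, 0.0], [-0.0, -0.001, -1.0]]
wrist_force: [-1.2, -0.6, 5.9]
gripper_width: 0.29
finger_force: 39.1
t: 69.28
tool_pos: [0.5917, 0.0988, 0.1255]
ee_rot: [[-0.035, -0.999, 0.006], [-0.999, 0.035, 0.0], [-0.001, -0.006, -1.0]]
wrist_force: [0.8, 0.1, -1.2]
gripper_width: 0.291
finger_force: 38.9
shift [19.77 16.28  3.55] turn 0.001 t 69.3 pos [0.5917 0.0988 0.1255] yaw 3.107 w 0.291 tilt [0.006 0.   ]
```

```bash

python3 -m jog '[[255,[2.2,1.8,0],0],[255,[2.5,2.1,0],0],[255,[2.5,2.1,0],0],[255,[2.5,2.1,0],0],[255,[2.5,2.1,0],0],[255,[2.5,2.1,0],0],[255,[2.5,2.0,1],0],[255,[2.5,1.8,1],0],[255,[0,0,1.4],0],[255,[0,0,0],0],[255,[0,0,0],0]]'
python3 d.py .422 -.093 .052 3.106
```

```text
t: 70.65
tool_pos: [0.4214, -0.0923, 0.0884]
ee_rot: [[-0.035, -0.999, -0.0], [-0.999, 0.035, 0.0], [-0.0, 0.0, -1.0]]
wrist_force: [-0.2, -0.4, -0.8]
gripper_width: 0.289
finger_force: 39.0
shift [ 0.07 -0.06  3.64] turn 0.001 t 70.7 pos [ 0.4214 -0.0923  0.0884] yaw 3.107 w 0.289 tilt [-0.  0.]
```

```bash

python3 -m jog '[[255,[0,0,1.5],0],[255,[0,0,1.2],0],[255,[0,0,0.7],0],[255,[0,0,0.2],0],[255,[0,0,0],0],[255,[0,0,0],0]]'
python3 -m jog '[[0,[0,0,0],0],[0,[0,0,0],0],[0,[0,0,-4],0],[0,[0,0,-5],0],[0,[0,0,-3],0],[0,[0,0,0],0],[0,[0,0,0],0],[0,[0,0,0],0],[0,[0,0,0],0],[0,[0,0,0],0],[0,[0,0,0],0],[0,[0,0,0],0],[0,[0,0,0],0],[0,[0,0,0],0],[0,[0,0,0],0],[0,[0,0,0],0],[0,[0,0,0],0],[0,[0,0,0],0]]'
python3 lk.py blue blk; python3 d.py .588 -.099 .09 3.106
```

```text
t: 71.4
tool_pos: [0.4218, -0.0927, 0.0528]
ee_rot: [[-0.036, -0.999, 0.001], [-0.999, 0.036, -0.0], [0.0, -0.001, -1.0]]
wrist_force: [0.2, 0.2, -1.3]
gripper_width: 0.292
finger_force: 39.0
t: 73.65
tool_pos: [0.4215, -0.0925, 0.1725]
ee_rot: [[-0.036, -0.999, 0.0], [-0.999, 0.036, 0.0], [-0.0, -0.0, -1.0]]
wrist_force: [-0.3, 0.3, -0.7]
gripper_width: 1.002
finger_force: 0.0
0.87 (array([591.1, -99.7]), array([128.1,  26. ]), 87.5) [ 0.60107437 -0.11262541  0.05      ]
-0.16 [0.577 0.6   0.054]
-0.14 [0.578 0.601 0.055]
-0.12 [0.577 0.602 0.055]
-0.1 [0.578 0.602 0.055]
-0.08 [0.581 0.604 0.055]
-0.06 [0.583 0.605 0.056]
-0.04 [0.584 0.605 0.054]
0.46 (array([784.5, 110.4]), array([113.9, 113.8]), 20.4) [0.78901508 0.11975023 0.05      ]
shift [  0.05 -16.66   8.25] turn 0.0 t 73.8 pos [ 0.4215 -0.0925  0.1725] yaw 3.106 w 1.0 tilt [0. 0.]
```

View pics/blk.png

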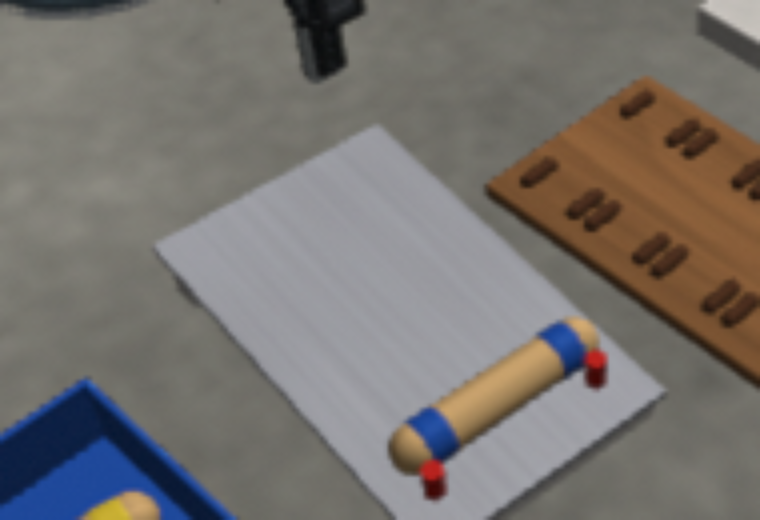

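Blue rolled to the pegs, so it is straight. I'll pick it up for the rack's inner place.

```bash

python3 -m jog '[[120,[0,-2.6,0.5],0],[120,[0,-2.9,1],0],[120,[0,-2.9,1],0],[120,[0,-2.9,1],0],[120,[0,-2.9,1],0],[120,[0,-2.4,2],0],[120,[0,0,2],0],[120,[0,0,0],0],[120,[0,0,0],0]]'
python3 d.py .588 -.0995 .041 3.106
python3 -m jog '[[120,[0.05,0,2.2],0],[120,[0,0,1.4],0],[120,[0,0,0.7],0],[120,[0,0,0.3],0],[120,[0,0,0],0],[120,[0,0,0],0]]'
python3 d.py .588 -.0995 .041 3.106
```

```text
t: 74.88
tool_pos: [0.5873, -0.0985, 0.0881]
ee_rot: [[-0.036, -0.999, 0.0], [-0.999, 0.036, 0.0], [-0.0, -0.0, -1.0]]
wrist_force: [-0.7, -0.1, 0.3]
gripper_width: 0.525
finger_force: 0.0
shift [ 0.1  -0.07  4.71] turn -0.0 t 74.9 pos [ 0.5873 -0.0985  0.0881] yaw 3.106 w 0.525 tilt [0. 0.]
t: 75.62
tool_pos: [0.5878, -0.099, 0.042]
ee_rot: [[-0.036, -0.999, 0.001], [-0.999, 0.036, -0.0], [0.0, -0.001, -1.0]]
wrist_force: [-0.4, -0.2, 0.6]
gripper_width: 0.527
finger_force: 0.0
shift [ 0.05 -0.02  0.1 ] turn 0.0 t 75.6 pos [ 0.5878 -0.099   0.042 ] yaw 3.106 w 0.527 tilt [ 0.001 -0.   ]
```

```bash

python3 -m jog '[[150,[0,0,0.1],0],[170,[0,0,0],0],[185,[0,0,0],0],[255,[0,0,0],0],[255,[0,0,0],0],[255,[0,0,0],0],[255,[0,0,0],0],[255,[0,0,-0.5],0],[255,[0,0,-1.5],0],[255,[0,0,-3],0],[255,[0,0,-4],-0.06],[255,[0,0,0],0],[255,[0,0,0],0]]' 40
python3 d.py .517 .3085 .12 3.167
```

```text
t: 77.25
tool_pos: [0.5871, -0.0989, 0.1305]
ee_rot: [[0.024, -1.0, -0.0], [-1.0, -0.024, 0.0], [-0.0, 0.0, -1.0]]
wrist_force: [-1.4, 0.7, -1.3]
gripper_width: 0.291
finger_force: 38.9
shift [-40.91   5.97   1.05] turn -0.001 t 77.2 pos [ 0.5871 -0.0989  0.1305] yaw -3.118 w 0.291 tilt [-0.  0.]
```

```bash

python3 -m jog '[[255,[-3,0.4,0],0],[255,[-3.5,0.5,0],0],[255,[-3.5,0.5,0],0],[255,[-3.5,0.5,0],0],[255,[-3.5,0.5,0],0],[255,[-3.5,0.5,0],0],[255,[-3.5,0.5,0],0],[255,[-3.5,0.5,0],0],[255,[-3.5,0.5,0],0],[255,[-3.5,0.5,0],0],[255,[-3.5,0.5,0],0],[255,[-2.9,0.6,0],0],[255,[0,0,2],0],[255,[0,0,2],0],[255,[0,0,1.5],0],[255,[0,0,0],0],[255,[0,0,0],0]]'
python3 d.py .517 .3085 .042 3.167
```

```text
t: 79.38
tool_pos: [0.5176, 0.3084, 0.0758]
ee_rot: [[0.024, -1.0, 0.0], [-1.0, -0.024, 0.0], [-0.0, -0.0, -1.0]]
wrist_force: [0.2, -1.3, 0.1]
gripper_width: 0.294
finger_force: 38.9
shift [-0.01  0.06  3.38] turn -0.001 t 79.4 pos [0.5176 0.3084 0.0758] yaw -3.117 w 0.294 tilt [0. 0.]
```

```bash

python3 -m jog '[[255,[0,0.06,1.2],0],[255,[0,0,1],0],[255,[0,0,0.7],0],[255,[0,0,0.3],0],[255,[0,0,0],0],[255,[0,0,0],0]]'
python3 -m jog '[[255,[0,0,0.15],0],[255,[0,0,0],0],[165,[0,0,0],0],[150,[0,0,0],0],[150,[0,0,0],0],[150,[0,0,-1],0],[150,[0,0,-2],0],[150,[0,0,-4],0],[150,[0,0,-4],0],[150,[0,0,0],0]]'
python3 - <<'E'
from h import *
f=frame("scene"); P=cloud(f)
for l in("red","blue"):
  for q in silhouettes("scene","pin_"+l)[:1]: A=P[q["region"]&(P[...,2]>.02)]; print(l,q["confidence"],prect(A),np.percentile(A[:,2],97))
save(f,"rk.png",5,(260,80,400,190))
K=(P[...,2]>.07)&(P[...,2]<.1)&(P[...,1]>.42)&(P[...,0]>.44)&(P[...,0]<.56); print("knob",P[K].mean(0) if K.any() else 0)
E
python3 d.py .5025 .472 .16 2.795
```

```text
t: 80.12
tool_pos: [0.5171, 0.3086, 0.0438]
ee_rot: [[0.024, -1.0, 0.001], [-1.0, -0.024, 0.0], [-0.0, -0.001, -1.0]]
wrist_force: [-0.5, -0.3, -0.1]
gripper_width: 0.293
finger_force: 38.9
t: 81.38
tool_pos: [0.5196, 0.3098, 0.1569]
ee_rot: [[0.024, -1.0, 0.008], [-1.0, -0.024, 0.004], [-0.004, -0.008, -1.0]]
wrist_force: [0.6, -0.1, -0.5]
gripper_width: 0.41
finger_force: 0.0
red 0.87 (array([757.3, -22.9]), array([ 72.8, 914.2]), 28.6) 0.05447506479631695
blue 0.69 (array([733.5, -37.2]), array([ 78. , 917.6]), 31.8) 0.05445385154155238
knob [0.50735576 0.4687439  0.08546456]
shift [-14.92   6.87  -0.83] turn 0.371 t 81.5 pos [0.5165 0.3083 0.1517] yaw -3.117 w 0.413 tilt [-0. -0.]
```

View pics/rk.png

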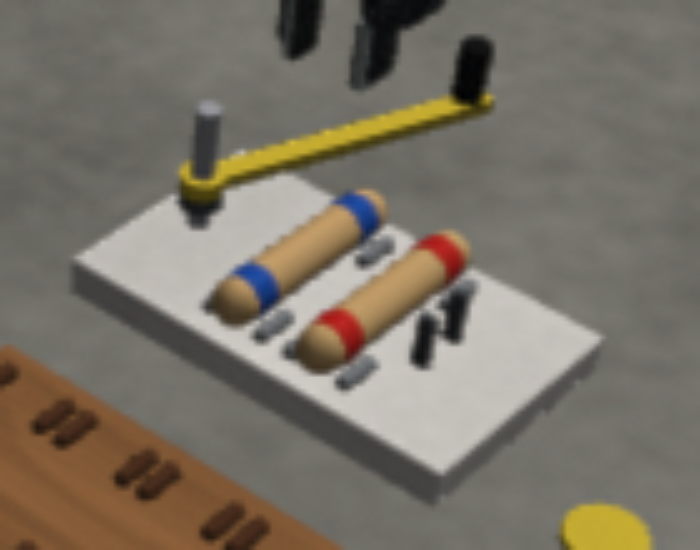

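Both straight pins are home, blue in the inner place and red in the outer; the bar is aside with the knob at crop (470,70). I'll go back to the knob.

```bash

python3 -m jog '[[0,[0,0,-0.8],0.13],[0,[0,0,0],0.13],[0,[0,0,0],0.11],[0,[-3.7,1.7,0],0],[0,[-3.7,1.7,0],0],[0,[-3.7,1.7,0],0],[0,[-3.8,1.77,0],0],[0,[0,0,0],0],[0,[0,0,0],0],[0,[0,0,0],0]]'
python3 d.py .5025 .4725 .087 2.795
```

```text
t: 82.78
tool_pos: [0.5027, 0.4706, 0.1596]
ee_rot: [[-0.34, -0.94, -0.001], [-0.94, 0.34, -0.001], [0.001, 0.0, -1.0]]
wrist_force: [0.4, -0.5, -0.2]
gripper_width: 0.998
finger_force: 0.0
shift [-0.18  0.08  7.26] turn -0.0 t 82.8 pos [0.5027 0.4706 0.1596] yaw 2.795 w 0.998 tilt [-0.001 -0.001]
```

```bash

python3 -m jog '[[0,[-0.18,0.08,2.5],0],[0,[0,0,2.5],0],[0,[0,0,2.2],0],[100,[0,0,0],0],[170,[0,0,0],0],[255,[0,0,0],0],[255,[0,0,0],0],[255,[0,0,0],0],[255,[0,0,0],0],[255,[0,0,0],0]]' 90
python3 -m jog '[[255,[0,0,-1],0],[255,[0,0,-1],0],[255,[0,0,-1],0],[255,[0,0,0],0]]'
python3 d.py .6189 .3125 .117 1.59
```

```text
t: 84.02
tool_pos: [0.5031, 0.4746, 0.0887]
ee_rot: [[-0.339, -0.941, 0.002], [-0.941, 0.339, 0.002], [-0.002, -0.001, -1.0]]
wrist_force: [1.2, 2.5, 2.4]
gripper_width: 0.156
finger_force: 88.2
t: 84.52
tool_pos: [0.502, 0.4733, 0.1184]
ee_rot: [[-0.339, -0.941, -0.001], [-0.941, 0.339, -0.001], [0.001, 0.001, -1.0]]
wrist_force: [-1.0, -0.4, -4.8]
gripper_width: 0.154
finger_force: 88.4
shift [-11.38 -16.31   0.14] turn 1.206 t 84.5 pos [0.502  0.4733 0.1184] yaw 2.796 w 0.154 tilt [-0.001 -0.001]
```

```bash

python3 -m jog '[[255,[0.087,-1.747,0],0.1],[255,[0.087,-1.747,0],0.1],[255,[0.087,-1.747,0],0.1],[255,[0.087,-1.747,0],0.1],[255,[0.087,-1.747,0],0.1],[255,[0.087,-1.747,0],0.1],[255,[0.087,-1.747,0],0.1],[255,[0.087,-1.747,0],0.1],[255,[0.087,-1.747,0],0.1],[255,[0.087,-1.747,0],0.1],[255,[0.04,-0.87,0],0.05],[255,[0,0,0],0],[255,[0,0,0],0]]'
python3 d.py .6185 .3125 .117 1.596
```

```text
t: 86.15
tool_pos: [0.6158, 0.34, 0.118]
ee_rot: [[-0.985, -0.175, 0.001], [-0.175, 0.985, -0.0], [-0.001, -0.0, -1.0]]
wrist_force: [2.3, 1.1, -5.7]
gripper_width: 0.154
finger_force: 88.3
shift [-0.2  -2.75  0.1 ] turn 0.151 t 86.2 pos [0.6158 0.34   0.118 ] yaw 1.747 w 0.154 tilt [ 0.001 -0.   ]
```

```bash

python3 -m jog '[[255,[0.0,-1.4,0],0.075],[255,[-0.1,-1.2,0],0.075],[255,[0,0,0],0],[255,[0,0,0],0]]'
python3 d.py .6185 .3125 .117 1.596
```

```text
t: 86.65
tool_pos: [0.6189, 0.3145, 0.1175]
ee_rot: [[-1.0, -0.027, -0.002], [-0.027, 1.0, -0.0], [0.002, -0.0, -1.0]]
wrist_force: [-1.8, -0.7, -4.9]
gripper_width: 0.155
finger_force: 88.3
shift [ 0.04 -0.2   0.05] turn 0.002 t 86.7 pos [0.6189 0.3145 0.1175] yaw 1.598 w 0.155 tilt [-0.002 -0.   ]
```

```bash

python3 -m jog '[[255,[0,-0.15,0],0],[255,[0,0,0],0],[255,[0,0,0],0]]'
python3 -m jog '[[255,[0,-0.15,0],0],[255,[0,0,0],0],[255,[0,0,0],0]]'
```

```text
t: 87.02
tool_pos: [0.6192, 0.313, 0.1178]
ee_rot: [[-1.0, -0.026, -0.002], [-0.026, 1.0, 0.0], [0.002, 0.0, -1.0]]
wrist_force: [-3.2, 0.4, -4.3]
gripper_width: 0.155
finger_force: 88.3
t: 87.4
tool_pos: [0.6193, 0.3113, 0.1178]
ee_rot: [[-1.0, -0.025, -0.002], [-0.025, 1.0, 0.0], [0.002, 0.001, -1.0]]
wrist_force: [-4.8, 3.1, -5.4]
gripper_width: 0.154
finger_force: 88.3
```

```bash

python3 -m jog '[[255,[0,0,0.8],0],[255,[0,0,0.7],0],[255,[0,0,0.5],0],[255,[0,0,0],0]]'
python3 -m jog '[[255,[0,0,0.4],0],[255,[0,0,0.2],0],[255,[0,0,0],0],[255,[0,0,0],0]]'
python3 d.py .6185 .3125 .09 1.596
```

```text
t: 87.9
tool_pos: [0.6196, 0.3113, 0.0977]
ee_rot: [[-1.0, -0.025, -0.001], [-0.025, 1.0, 0.0], [0.001, 0.0, -1.0]]
wrist_force: [-5.5, 1.8, -4.1]
gripper_width: 0.156
finger_force: 88.6
t: 88.4
tool_pos: [0.6208, 0.3115, 0.0952]
ee_rot: [[-1.0, -0.025, 0.003], [-0.025, 1.0, 0.001], [-0.003, 0.001, -1.0]]
wrist_force: [-7.4, -0.8, 7.0]
gripper_width: 0.155
finger_force: 90.7
shift [0.23 0.11 0.52] turn 0.0 t 88.4 pos [0.6208 0.3115 0.0952] yaw 1.596 w 0.155 tilt [0.003 0.001]
```

```bash

python3 -m jog '[[255,[0.2,0,0],0],[255,[0,0,0],0],[255,[0,0,0],0]]'
python3 -m jog '[[255,[0.15,0,0.2],0],[255,[0,0,0],0],[255,[0,0,0],0]]'
python3 d.py .6185 .3125 .09 1.596
```

```text
t: 88.78
tool_pos: [0.6204, 0.3115, 0.0957]
ee_rot: [[-1.0, -0.025, 0.006], [-0.025, 1.0, 0.001], [-0.006, 0.001, -1.0]]
wrist_force: [-5.1, -0.1, 6.9]
gripper_width: 0.153
finger_force: 90.4
t: 89.15
tool_pos: [0.6206, 0.3116, 0.0952]
ee_rot: [[-1.0, -0.025, 0.01], [-0.025, 1.0, 0.002], [-0.01, 0.002, -1.0]]
wrist_force: [-3.3, -0.7, 10.7]
gripper_width: 0.152
finger_force: 91.2
shift [0.2  0.1  0.52] turn -0.0 t 89.2 pos [0.6206 0.3116 0.0952] yaw 1.596 w 0.152 tilt [0.01  0.002]
```

```bash

python3 -m jog '[[255,[0,0,-0.2],0],[255,[0,0,0],0],[190,[0,0,0],0],[120,[0,0,0],0],[0,[0,0,0],0],[0,[0,0,0],0],[0,[0,0,-3],0],[0,[0,0,-5],0],[0,[0,0,-5],0],[0,[5,0,-3],0],[0,[6,0,0],0],[0,[6,0,0],0],[0,[6,0,0],0],[0,[0,0,0],0]]'
python3 - <<'E'
from h import *
np.set_printoptions(precision=4,suppress=True)
f=frame("scene"); P=cloud(f); h=cv2.cvtColor(f["img"],cv2.COLOR_RGB2HSV)
m=(abs(h[...,0].astype(int)-25)<6)&(h[...,1]>150)&(P[...,2]>.045)&(P[...,2]<.08)&(P[...,1]>.25)&(P[...,0]<.68)
A=P[m]; print(len(A),prect(A)); 
for x in np.arange(.45,.64,.02):
    B=A[abs(A[:,0]-x)<.01]
    if len(B): print(round(x,2),np.median(B,0))
save(f,"end.png",5,(260,80,400,190))
f=frame("top"); P=cloud(f); K=(P[...,2]>.07)&(P[...,2]<.12)&(P[...,1]>.27)&(P[...,1]<.36)&(P[...,0]>.58)&(P[...,0]<.65); print("knob",P[K].mean(0) if K.any() else 0,P[K][:,2].max() if K.any() else 0)
E
python3 d.py .5 .3 .2
```

```text
t: 90.9
tool_pos: [0.3814, 0.304, 0.2514]
ee_rot: [[-1.0, -0.028, -0.004], [-0.028, 1.0, -0.002], [0.004, -0.002, -1.0]]
wrist_force: [0.2, 0.7, -0.8]
gripper_width: 0.995
finger_force: 0.0
361 (array([534.2, 307.6]), array([202. ,  20.4]), 1.8)
0.45 [0.4528 0.3006 0.0611]
0.47 [0.4697 0.3031 0.0616]
0.49 [0.4912 0.3041 0.0618]
0.51 [0.5103 0.3056 0.0611]
0.53 [0.53   0.3052 0.0617]
0.55 [0.549  0.3062 0.0617]
0.57 [0.5693 0.306  0.0612]
0.59 [0.5905 0.306  0.0619]
0.61 [0.6084 0.3042 0.0615]
0.63 [0.6292 0.305  0.0622]
knob [0.6185 0.3089 0.0938] 0.10391690030790857
shift [-11.33  -0.84   5.24] turn -0.0 t 91.0 pos [0.3866 0.3054 0.2524] yaw 1.597 w 1.0 tilt [0.001 0.   ]
```

View pics/end.png

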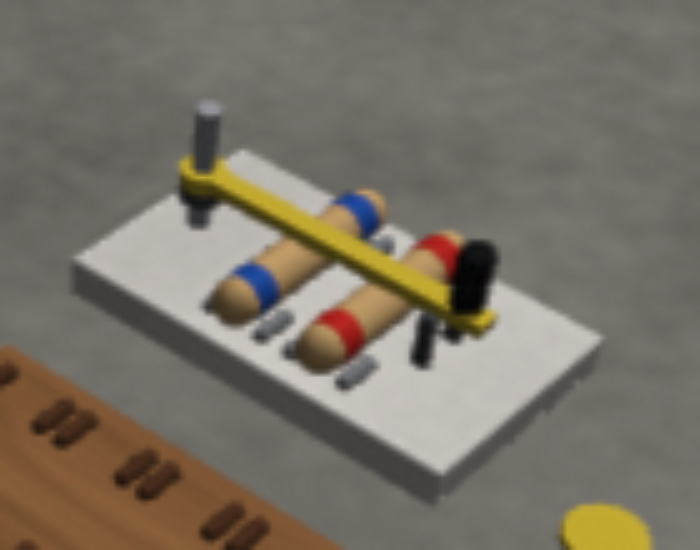

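The bar lies level between the ears, with its top at about 62 mm. That is a lift of about 4 to 5 mm: resting on the two pins, below the 9 mm notch limit. The crate was checked earlier, so I'll hand in.

```bash
python3 -c "
from cell import *
print(finish_job())"
```

```text
the job is handed in; nothing more can be done
None
```

The job is handed in: red and blue rolled freely and are in the rack with the bar lowered into its notch to hold them, and yellow and green did not roll and are in the crate. The bowl, fob and clothespin were never approached.

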